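# Find the rocking pot cover and press it home

## Task

One of the four identical covers on the pots in the bamboo tray is not seated. Press lightly near the edge of one cover after another until you find the one that rocks and see it tip, then press down in the middle of that cover until it is fully home and lies level. Only touch the covers: do not lift or drag any of them, do not disturb the spoons, sugar pot and cup, and take your hand away at the end.

Things in the scene. Friction and masses are not known exactly. Their poses are not given: they have to be found in the camera images.
- tray: Fixed bamboo tray, 240 (x) x 460 (y) x 30 mm high; origin under its centre at counter level, z up; at yaw 0 x points away from the robot, y to its left. Mid slab 220 x 220, top 24 mm up, with four fixed white pots (76 mm across) sunk in it at x, y = +-52.5 mm. Pot heights differ by several mm, so a cover's height does not tell which is loose.
- cover_a: Cover of the pot at -52.5, +52.5 mm in the tray frame (near the robot, left). Sage plastic cap, round, 88 mm across, 20 mm tall, flat top 76 mm across with a bevelled edge, 60 g, all four alike. Origin on its axis at the skirt's lower edge, z up; the top is 20 mm above the origin, 75 to 83 mm above the counter. The skirt goes 14 mm down round the pot with 3.5 mm play.
- cover_b: Cover of the pot at -52.5, -52.5 mm in the tray frame (near the robot, right). Same cap. A seated cap lies on the pot's rim (38 mm radius) and stays level wherever its flat top is pressed.
- cover_c: Cover of the pot at +52.5, +52.5 mm in the tray frame (far, left). Same cap. The loose cap rests level on a disc of 10 mm radius in its middle, 4 mm above the pot's rim: a light press (under 2 N) 28 to 36 mm from the centre tips it about 0.14 rad until that edge meets the rim; it falls back level when let go.
- cover_d: Cover of the pot at +52.5, -52.5 mm in the tray frame (far, right). Same cap. If this or any cap is the loose one, a press of 9 to 15 N within 8 mm of its centre seats it; a press at its edge does not.
- catch (a joint): Hidden push-in seat under the loose cap, whichever that is: 0 = up (cap loose), 0.004 m = fully down (cap seated). It resists with about 7 N all the way and stays where it is left; fully down, the cap lies on its pot's rim, 4 mm lower than before.
- spoon_1: Plastic feeding spoon, 140 mm, lying along x in the tray's left (+y) compartment; origin under its middle. Bystander.
- spoon_2: A second, equal spoon beside it, turned end for end. Bystander.
- sugar_pot: Closed ceramic sugar pot, 76 mm wide, 84 mm tall, standing in the tray's right (-y) compartment; origin at the centre of its foot. Bystander.
- cup: Tempered glass cup, 72 mm wide, 85 mm tall, standing on the drawer floor beyond the tray; origin at the centre of its foot. Bystander.
There are look-alikes about, which are no part of the job. What is shaped like the cover_a but blue or orange is not meant.

How it is judged:
By the outcome, as a careful person would: the job done as asked, in the order asked, and still so for the second after the job is handed in, with the robot touching nothing.
It also fails if it takes over 45 s, if anything falls off the work surface, if the arm or the gripper's body presses on something with over 40 N, if the wrist force passes 120 N, or if a joint passes its speed limit or range.

## Robot

A 7-joint arm with a two-finger parallel gripper is mounted at the origin on the work surface. World frame = base frame: x ahead of the robot, y to its left, z up, the work surface at z = 0. Lengths are in m, angles in rad, forces in N, time in s.
With the tool pointing down it reaches from about 0.4 to 0.85 m from the base axis. Payload 10.4 kg.
Tool frame: the origin (TCP) lies midway between the tips of the shut fingers; the grasp point (between the pads) lies 19 mm behind it; x points along the fingers, y is the direction in which the jaws open and shut, and the axes are right-handed (so a half turn about x gives the same grasp; the last joint's range is limited). The gripper opens to 87 mm and grips with 3 to 60 N. Pads are 19 mm wide; open, the fingers measure 117 mm over their backs; the gripper's body (75 mm by 190 mm) begins 51 mm behind the grasp point.
Start: joints at [-1.326, 0.332, -0.065, 1.46, 0.022, 1.35, -0.088], TCP at [0.165, 0.603, 0.183] pointing down, gripper open.
Joint ranges: [-2.6, 2.6], [-0.5, 2.12], [-1.47, 1.34], [0.16, 2.42], [-1.27, 4.41], [0.06, 2.06], [-2.6, 2.6]. Speed limits (rad/s): [2.22, 2.22, 2.79, 2.79, 3.14, 3.14, 3.14].

## Interface

Orientations are given as a unit quaternion [x, y, z, w].
In Python, from bench import * gives the robot as it stands.
- The arm moves only by the shell command python3 -m inch 'ROWS' [FORCE]. ROWS is JSON, a list that holds one entry, the list of rows, each a list of 7 numbers: the shift along the world's x, y, z each as a share of 120 mm, from -1 to 1, then the turn, a rotation vector about the world's x, y, z each as a share of 2 pi rad, from -1 to 1, then the closure, from 0 (fully open) to 1 (shut). A call has 1 to 10 rows; each row is the pose to reach, as a shift and turn from the pose commanded when the call began, turning the shorter way round; what a row does not reach only later rows make up. A row lasts 1/10 s, in which the tool goes at most 50 mm and 8.59 degrees, less where a joint would pass 70% of its speed; a pose out of reach is approached as far as the arm can. A call with a number of a shift or a turn outside -1 to 1 is refused whole. A call with a gripper value outside its range is refused whole. The fingers move at their own pace and stop on an object; FORCE is the grip in N (left out, the last holds). Time passes only in rows, so rows that repeat a pose let the fingers close. It gives the time, the measured TCP pose, the force and the opening at its end, in the units of the state.
- read_state(): the state, without advancing time (a new reading comes with each control period).
- camera(name): name is "scene" or "top" or "wrist"; returns the picture (480x640x3 uint8, red, green, blue); there is no depth.
- get_calibration(name): a dict with "fx", "fy", "cx", "cy" (pixels), "xyz" and "attitude" of the camera in the world. Camera axes: x right, y up, looking along -z (the intrinsics and any distortion apply to the point x, -y, -z); pixel columns grow to the right and rows downward; lengths in m; the calibration is good to about 2 mm. A picture is of the moment at which its call begins: read the wrist's pose just before it. get_calibration takes no time and is no camera call; for the wrist camera it gives the pose at the moment of the call.
- close_job(): hands the job in, once; it reports no verdict.
The state is a dict: "time": time; "joint_positions": joint angles; "joint_vel": joint speeds; "joint_torque": joint torques, N m; "ee_pos": TCP position; "eef_rot": TCP orientation; "ft_force": force on the tool from outside, world axes, zero at the start; "torque": the same for the moment, N m; "width": finger opening in m.
Only numpy, scipy, OpenCV 4.12 (cv2) and the standard library are available. Lean on these libraries where they do the work, as an engineer would, in place of code of your own. Each camera call takes 0.05 s, during which the arm holds its last target.

## Working session

There is one attempt and no reset: what is moved stays moved. The work goes in short steps, Python scripts to look and compute and a shell command to move; the robot and the scene stay as the last step left them, time stands still between calls to the robot, and variables do not carry over. Pictures are saved under pics/ and viewed, and the job is handed in when it is done.

```bash
mkdir -p pics; ls; python3 - <<'E'
from bench import *
import cv2
s=read_state()
for k in s: print(k,s[k])
for n in ("scene","top","wrist"):
    print(n,get_calibration(n))
for n in ("scene","top"):
    cv2.imwrite(f"pics/{n}0.png",camera(n)[:,:,::-1])
E
```

```text
pics
time 0.0
joint_positions [-1.3255894   0.33284441 -0.06469278  1.46093865  0.02160688  1.34988066
 -0.08851925]
joint_vel [-0.00066072  0.00178204  0.00110029 -0.00185595 -0.00028957 -0.00022355
  0.00082592]
joint_torque [-5.01090744e-04 -6.23260260e+01  2.41011410e-02 -3.89901066e+01
 -6.14614505e-02  3.98683024e-02  1.46172792e-04]
ee_pos [0.16528545 0.60229897 0.18217238]
eef_rot [ 0.09391792  0.70081597 -0.09488728  0.70073733]
ft_force [-0.22230077  0.02763208  0.38284584]
torque [-0.03640556  0.03625767 -0.00241437]
width 0.08694412372036096
scene {'fx': 449.0828865724903, 'fy': 449.0828865724903, 'cx': 324.0986410972675, 'cy': 237.49857538387025, 'xyz': array([1.08269424, 0.18836955, 0.47848748]), 'attitude': array([0.25023461, 0.35102096, 0.71862992, 0.5456537 ])}
top {'fx': 550.2072274560268, 'fy': 550.2072274560268, 'cx': 320.30559213438374, 'cy': 237.29732200374352, 'xyz': array([0.5003695 , 0.04676138, 0.87198973]), 'attitude': array([-0.03369681,  0.03840588,  0.70884511, -0.70351129])}
wrist {'fx': 339.6377625665062, 'fy': 339.6377625665062, 'cx': 317.49978048873743, 'cy': 242.16452985223674, 'xyz': array([0.09736251, 0.62054225, 0.38268399]), 'attitude': array([-0.10463206, -0.07858701,  0.60084018,  0.78858562])}
```

View pics/top0.png

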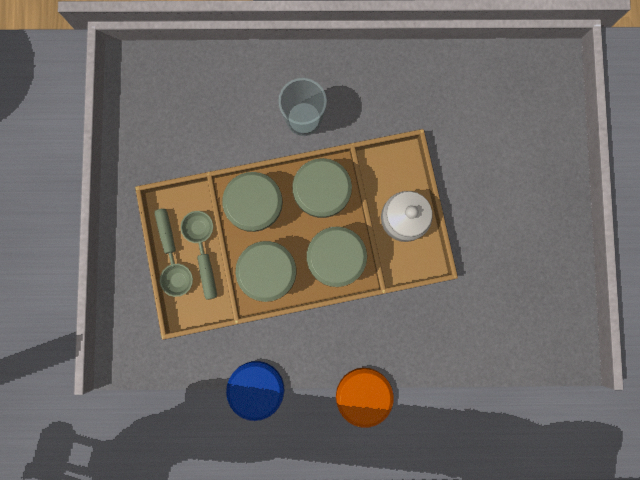

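View pics/scene0.png

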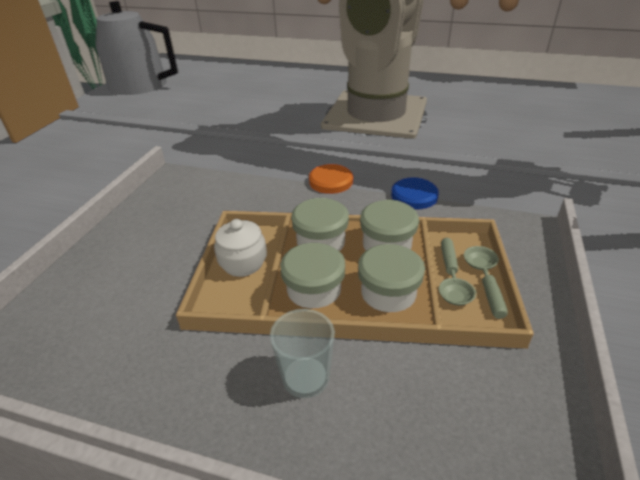

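The top view shows the four sage covers at about a (265,271), b (337,257), c (252,202) and d (322,188). The blue (255,390) and orange (364,397) caps lie outside the tray, so they're not meant. I'll measure the cover tops with both views.

```bash
cat > h.py <<'E'
from bench import *
import numpy as np, cv2
from scipy.spatial.transform import Rotation as R
def K(c): return np.array([[c['fx'],0,c['cx']],[0,c['fy'],c['cy']],[0,0,1]])
def proj(c,P):
    p=(R.from_quat(c['attitude']).as_matrix().T@(np.atleast_2d(P)-c['xyz']).T).T
    return np.c_[c['cx']+c['fx']*p[:,0]/-p[:,2], c['cy']+c['fy']*-p[:,1]/-p[:,2]]
def ray(c,uv,z):
    d=np.array([(uv[0]-c['cx'])/c['fx'],-(uv[1]-c['cy'])/c['fy'],-1])
    d=R.from_quat(c['attitude']).apply(d); return c['xyz']+d*(z-c['xyz'][2])/d[2]
E
python3 - <<'E'
from h import *
c=get_calibration("top"); sc=get_calibration("scene")
print(c.keys())
for n,uv in dict(a=(265,271),b=(337,257),c=(252,202),d=(322,188)).items():
    p=ray(c,uv,.075); print(n,p.round(4),proj(sc,p).round(1))
cor=[ray(c,u,.03) for u in [(138,187),(424,131),(456,277),(163,337)]]
print(np.round(cor,4)); 
m=sum(cor)/4; print(m)
v=(cor[0]+cor[3]-cor[1]-cor[2]);print(np.arctan2(-v[0],v[1]))
t=cv2.imread('pics/top0.png')[150:320,190:400]; s=cv2.imread('pics/scene0.png')[190:320,260:440]
cv2.imwrite('pics/ct.png',cv2.resize(t,None,fx=3.5,fy=3.5,interpolation=2)); cv2.imwrite('pics/cs.png',cv2.resize(s,None,fx=4.4,fy=4.4,interpolation=2))
E
```

```text
dict_keys(['fx', 'fy', 'cx', 'cy', 'xyz', 'attitude'])
a [0.5335 0.1215 0.075 ] [[389.5 216.9]]
b [0.553  0.0171 0.075 ] [[319.5 214.2]]
c [0.6346 0.1408 0.075 ] [[390.9 262.7]]
d [0.6547 0.0381 0.075 ] [[312.8 259.4]]
[[ 0.6669  0.3227  0.03  ]
 [ 0.7533 -0.1234  0.03  ]
 [ 0.524  -0.1662  0.03  ]
 [ 0.4372  0.2792  0.03  ]]
[0.59533745 0.07803866 0.03      ]
0.19184713203275022
```

View pics/ct.png

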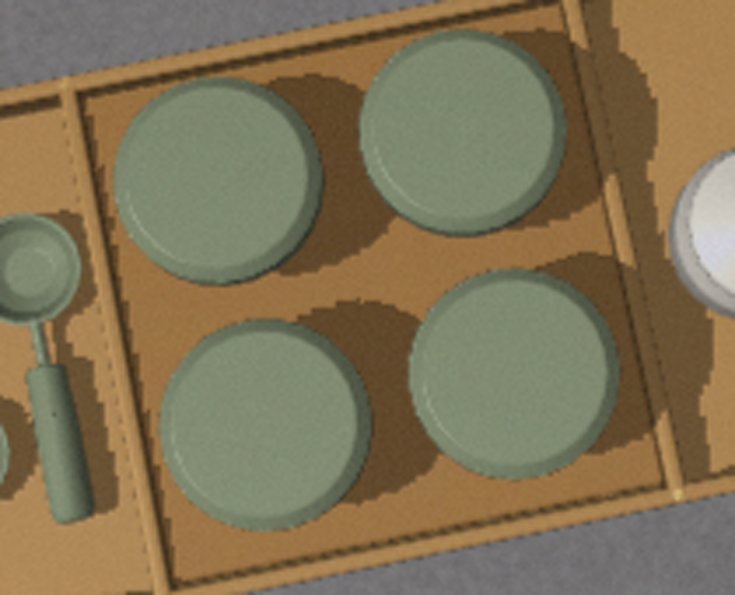

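View pics/cs.png

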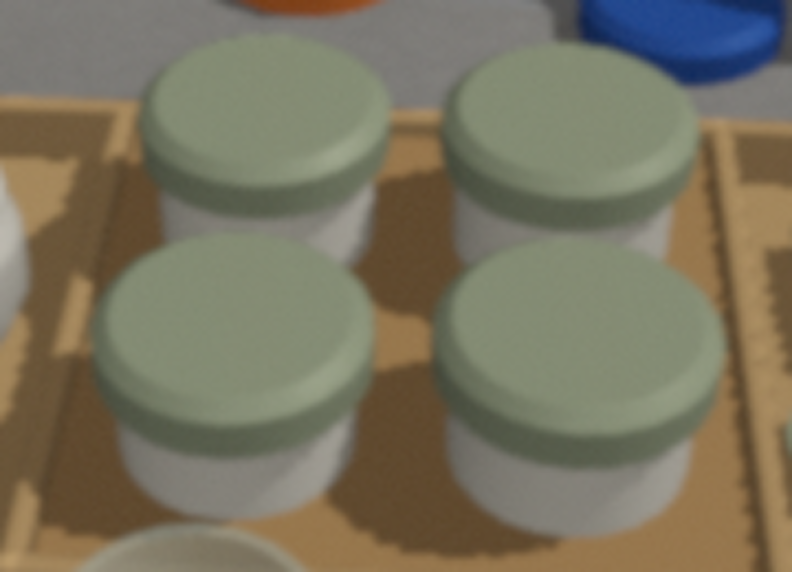

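```bash
cat >> h.py <<'E'
def st():
    s=read_state(); M=R.from_quat(s['eef_rot']).as_matrix()
    print('t',round(s['time'],2),'p',s['ee_pos'].round(4) if hasattr(s['ee_pos'],'round') else s['ee_pos'],'F',np.round(s['ft_force'],2),'T',np.round(s['torque'],2),'w',round(s['width'],4))
    return s,M
def go(p,yawfix=False):
    s,M=st(); d=(np.array(p)-s['ee_pos'])/.12
    print('shift shares',d.round(4))
    T=np.array([[0,0,1],[0,1,0],[-1,0,0]]).T if 0 else None
E
python3 - <<'E'
from h import *
s,M=st(); print(M.round(3))
# want tool x=-z ; tool y=+-world y
for sg in (1,-1):
    x=np.array([0,0,-1.]);y=np.array([0,sg,0.]);W=np.c_[x,y,np.cross(x,y)]
    print(sg,(R.from_matrix(W@M.T).as_rotvec()/(2*np.pi)).round(4))
print((np.array([.5015,.1215,.14])-s['ee_pos'])/.12)
E
```

```text
t 0.1 p [0.1653 0.6023 0.1822] F [ 0.25 -0.5   0.02] T [-0.02  0.03 -0.01] w 0.0871
[[-0.     0.265  0.964]
 [-0.001  0.964 -0.265]
 [-1.    -0.001  0.   ]]
1 [ 0.0002 -0.      0.0426]
-1 [-0.000e+00 -3.000e-04 -4.574e-01]
[ 2.80191263 -4.00697989 -0.35199648]
```

```bash
python3 -m inch '[[[0.7,-1,0.1,0,0,0.0426,1],[0.7,-1,0.1,0,0,0.0426,1],[0.7,-1,0.1,0,0,0.0426,1],[0.7,-1,0.1,0,0,0.0426,1]]]' 20; python3 -m inch '[[[0.7,-1,0,0,0,0,1],[0.7,-1,0,0,0,0,1],[0.7,-1,0,0,0,0,1],[0.7,-1,0,0,0,0,1]]]'; python3 -m inch '[[[0.7,-1,0,0,0,0,1],[0.7,-1,0,0,0,0,1],[0.7,-1,0,0,0,0,1],[0.7,-1,0,0,0,0,1]]]'; python3 -m inch '[[[0.7,-1,-0.3,0,0,0,1],[0.7,-1,-0.3,0,0,0,1],[0.7,-1,-0.3,0,0,0,1],[0.7,-1,-0.3,0,0,0,1]]]'
python3 - <<'E'
from h import *
s,M=st(); print(M.round(3))
cv2.imwrite("pics/t1.png",camera("top")[:,:,::-1]); cv2.imwrite("pics/s1.png",camera("scene")[:,:,::-1]);cv2.imwrite("pics/w1.png",camera("wrist")[:,:,::-1])
E
```

```text
time: 0.5
ee_pos: [0.255, 0.4778, 0.1957]
eef_rot: [0.003, 0.706, -0.003, 0.708]
ft_force: [0.0, 0.4, 0.3]
width: 0.0629
time: 0.9
ee_pos: [0.3375, 0.3574, 0.195]
eef_rot: [0.003, 0.707, -0.004, 0.707]
ft_force: [-0.2, 1.0, 0.4]
width: 0.0309
time: 1.3
ee_pos: [0.4206, 0.2373, 0.195]
eef_rot: [0.003, 0.707, -0.004, 0.707]
ft_force: [0.9, 0.6, 0.5]
width: 0.0028
time: 1.7
ee_pos: [0.5031, 0.1168, 0.1574]
eef_rot: [0.002, 0.707, -0.004, 0.707]
ft_force: [-0.4, 0.7, 0.2]
width: 0.0006
t 1.7 p [0.5031 0.1168 0.1574] F [-0.37  0.71  0.15] T [ 0.08  0.01 -0.02] w 0.0006
[[-0.001  0.008  1.   ]
 [-0.003  1.    -0.008]
 [-1.    -0.003 -0.001]]
```

View pics/s1.png

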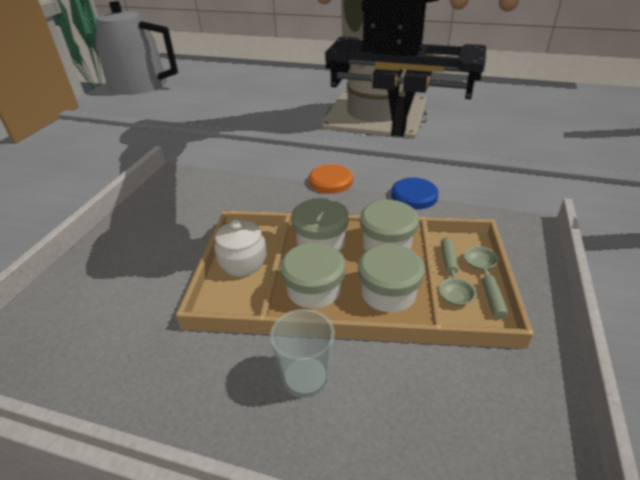

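View pics/w1.png

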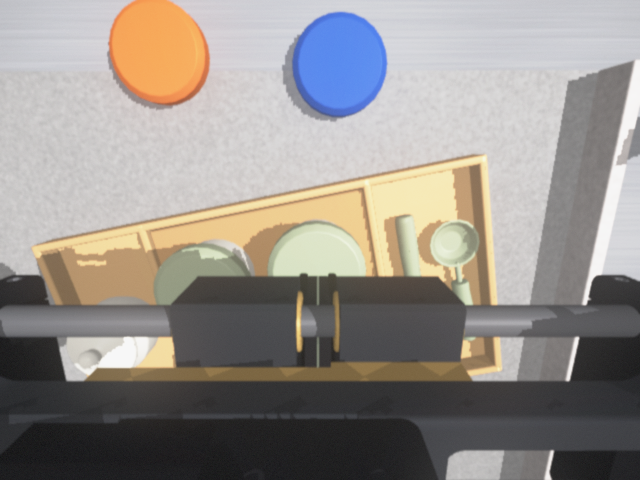

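```bash
python3 - <<'E'
from h import *
st()
E
```

```text
t 1.85 p [0.5009 0.1239 0.1587] F [0.7  0.83 0.32] T [ 0.07 -0.01  0.04] w 0.0003
```

```bash
python3 -m inch '[[[0,-0.02,-0.4,0,0,0,1],[0,-0.02,-0.58,0,0,0,1],[0,-0.02,-0.58,0,0,0,1],[0,-0.02,-0.58,0,0,0,1]]]'; for i in 1; do python3 -m inch '[[[0,0,-0.01,0,0,0,1],[0,0,-0.02,0,0,0,1],[0,0,-0.02,0,0,0,1]]]'; done; python3 -m inch '[[[0,0,-0.01,0,0,0,1],[0,0,-0.02,0,0,0,1],[0,0,-0.02,0,0,0,1]]]'
```

```text
time: 2.25
ee_pos: [0.5013, 0.1219, 0.0903]
eef_rot: [-0.0, 0.707, 0.001, 0.707]
ft_force: [0.0, -0.5, -0.3]
width: 0.0006
time: 2.55
ee_pos: [0.5018, 0.1207, 0.0877]
eef_rot: [0.0, 0.707, 0.0, 0.708]
ft_force: [0.1, 0.3, 1.0]
width: 0.0003
time: 2.85
ee_pos: [0.5013, 0.1203, 0.0844]
eef_rot: [0.0, 0.707, -0.0, 0.707]
ft_force: [0.4, 0.1, 0.6]
width: 0.0005
```

```bash
python3 -m inch '[[[0,0,-0.01,0,0,0,1],[0,0,-0.01,0,0,0,1]]]'; python3 -m inch '[[[0,0,-0.01,0,0,0,1],[0,0,-0.01,0,0,0,1]]]'
```

```text
time: 3.05
ee_pos: [0.5013, 0.1203, 0.0832]
eef_rot: [0.0, 0.707, -0.0, 0.707]
ft_force: [-0.4, 0.2, -0.5]
width: 0.0003
time: 3.25
ee_pos: [0.5013, 0.1204, 0.082]
eef_rot: [0.0, 0.707, -0.0, 0.707]
ft_force: [-0.9, -0.6, -0.9]
width: 0.0004
```

```bash
 python3 -m inch '[[[0,0,-0.01,0,0,0,1],[0,0,-0.01,0,0,0,1]]]'
```

```text
time: 3.45
ee_pos: [0.5013, 0.1203, 0.0808]
eef_rot: [0.0, 0.707, -0.0, 0.707]
ft_force: [0.1, -0.5, -0.2]
width: 0.0005
```

```bash
 python3 -m inch '[[[0,0,-0.01,0,0,0,1],[0,0,-0.01,0,0,0,1]]]'
```

```text
time: 3.65
ee_pos: [0.5013, 0.1203, 0.0796]
eef_rot: [0.0, 0.707, -0.0, 0.707]
ft_force: [-0.5, -0.3, -0.4]
width: 0.0003
```

```bash
cat >> h.py <<'E'
def look(name,x0=230,y0=170):
    i=camera("scene")[:,:,::-1]; cv2.imwrite(f"pics/{name}_f.png",i)
    cv2.imwrite(f"pics/{name}.png",cv2.resize(i[y0:y0+150,x0:x0+200],None,fx=4,fy=4,interpolation=2))
E
python3 -m inch '[[[0,0,-0.01,0,0,0,1],[0,0,-0.01,0,0,0,1]]]'
python3 -c "
from h import *
look('a1');s=[st() for _ in range(1)]"
```

```text
time: 3.85
ee_pos: [0.5013, 0.1203, 0.0784]
eef_rot: [0.0, 0.707, -0.0, 0.707]
ft_force: [-0.5, -0.0, -0.6]
width: 0.0005
t 3.9 p [0.5013 0.1203 0.0785] F [ 0.79 -0.68  0.1 ] T [ 0.    0.02 -0.03] w 0.0006
```

View pics/a1.png

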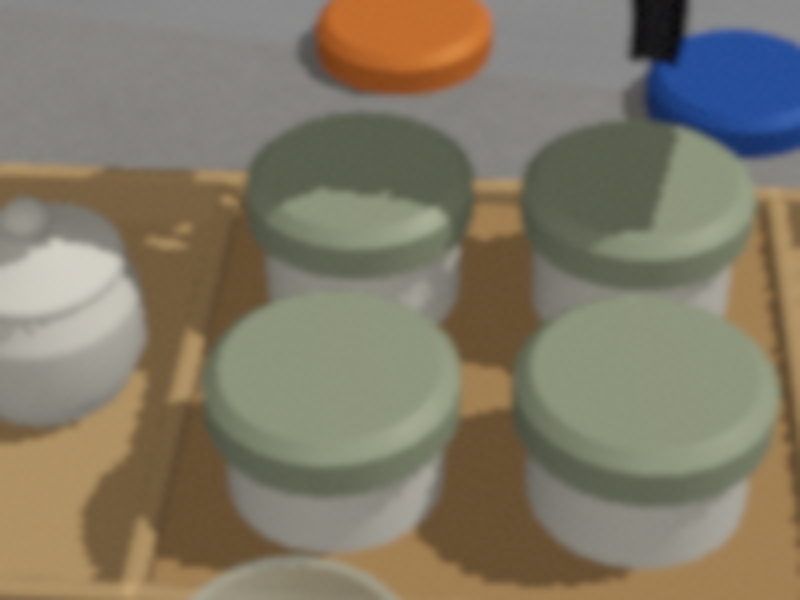

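```bash
python3 -c "
from h import *
c=get_calibration('scene');t=get_calibration('top')
for p in [(.5013,.1203,.0785),(.5013,.1203,.075),(.5335,.1208,.075),(.4955,.1208,.075),(.5715,.1208,.075)]: print(p,proj(c,p),proj(t,p))
cv2.imwrite('pics/t2.png',camera('top')[:,:,::-1]);cv2.imwrite('pics/w2.png',camera('wrist')[:,:,::-1])
"
```

```text
(0.5013, 0.1203, 0.0785) [[392.46941486 203.08667251]] [[265.54846405 293.38903857]]
(0.5013, 0.1203, 0.075) [[392.30745619 204.93790653]] [[265.77383107 293.39012133]]
(0.5335, 0.1208, 0.075) [[389.08181571 216.83230078]] [[265.47724052 271.01208372]]
(0.4955, 0.1208, 0.075) [[393.23908551 202.93426707]] [[265.41723302 297.44388608]]
(0.5715, 0.1208, 0.075) [[384.56287572 231.93942232]] [[265.53666731 244.8360714 ]]
```

View pics/t2.png

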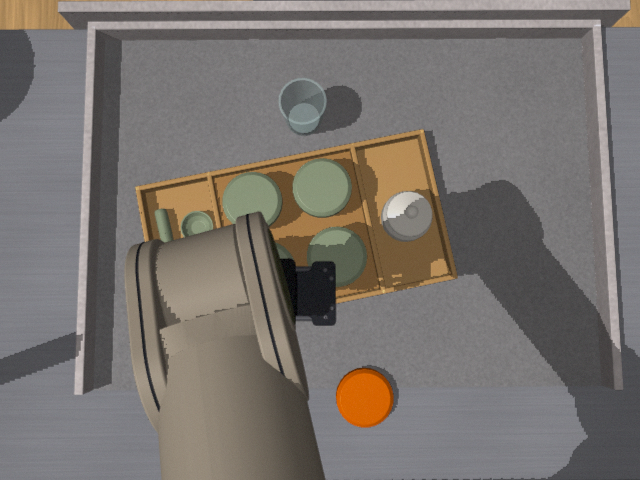

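View pics/w2.png

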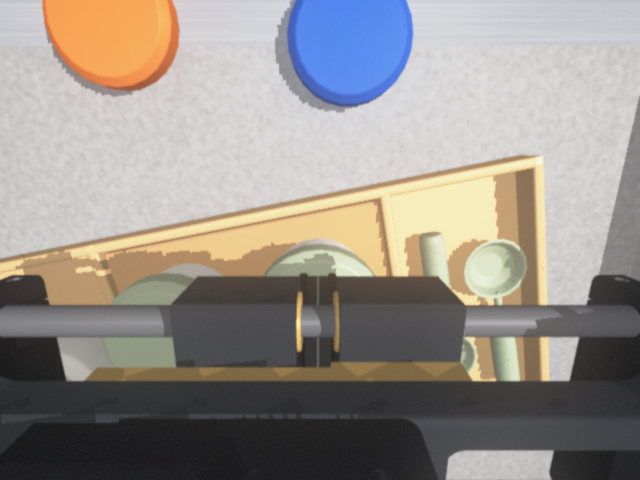

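```bash
python3 -c "
from h import *
c=get_calibration('scene');t=get_calibration('top');w=get_calibration('wrist')
s,M=st();p=s['ee_pos'];print(w['xyz']-p)
print('base',proj(c,[0,0,0]))
for o in (0,.019,.035,.07): print(o,proj(c,p+[0,0,o]),proj(w,p+[0,0,o]))
for dy in (-.095,.095): print(proj(t,p+[0,dy,.1]),proj(c,p+[0,dy,.1]))
i=cv2.imread('pics/a1_f.png')[20:220,300:500];cv2.imwrite('pics/z.png',cv2.resize(i,None,fx=3,fy=3,interpolation=2))
"
```

```text
t 4.0 p [0.5014 0.1203 0.0786] F [ 0.42 -0.39 -0.01] T [ 0.02 -0.03 -0.  ] w 0.0004
[-0.07047952 -0.00071934  0.20054772]
base [[376.01949416 113.68706468]]
0 [[392.48531655 203.07520146]] [[318.89988795 267.91777978]]
0.019 [[393.38302401 192.81710745]] [[319.02117481 279.00018596]]
0.035 [[394.16355218 183.89802002]] [[319.14268997 290.10345282]]
0.07 [[395.95451451 163.43271175]] [[319.49920324 322.67932125]]
[[333.92138138 292.70086018]] [[332.88866862 137.61206847]]
[[182.16613551 293.90032355]] [[466.9213287  152.42912452]]
```

View pics/z.png

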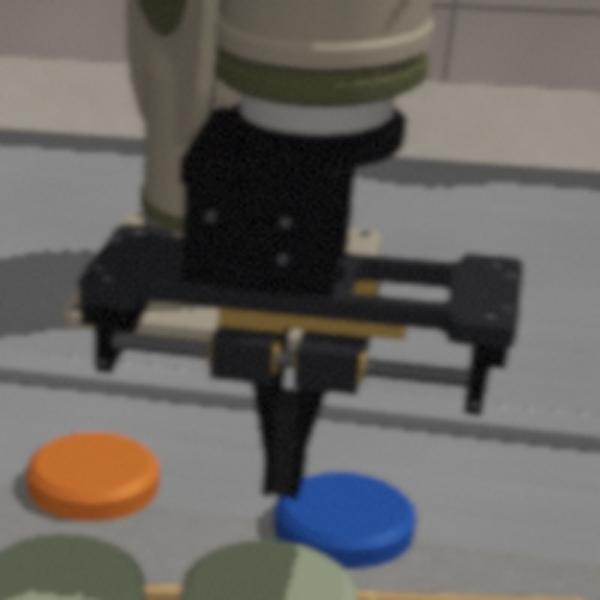

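```bash
python3 -c "
from h import *
from scipy.optimize import least_squares
c=get_calibration('scene')
P1=np.array([.5031,.1168,.1574]);P2=np.array([.5013,.1203,.0785])
f=lambda d:np.r_[proj(c,P1+d)[0]-[399,135],proj(c,P2+d)[0]-[394.7,184]]
r=least_squares(f,[0,0,0]);print(r.x,r.fun)
w=get_calibration('wrist')
for z in (0,.035):print(proj(w,P2+[-.0095,0,z]))
i=cv2.imread('pics/w2.png')[230:390,200:440];cv2.imwrite('pics/z.png',cv2.resize(i,None,fx=3.3,fy=3.3,interpolation=2))
i=cv2.imread('pics/s1.png')[20:170,300:500];cv2.imwrite('pics/z2.png',cv2.resize(i,None,fx=3,fy=3,interpolation=2))
"
```

```text
[0.01303692 0.00432298 0.04338085] [-1.24714474 -0.04327577  1.34943655  0.04682529]
[[318.8471854  253.20853548]]
[[319.083182   272.86944809]]
```

View pics/z.png

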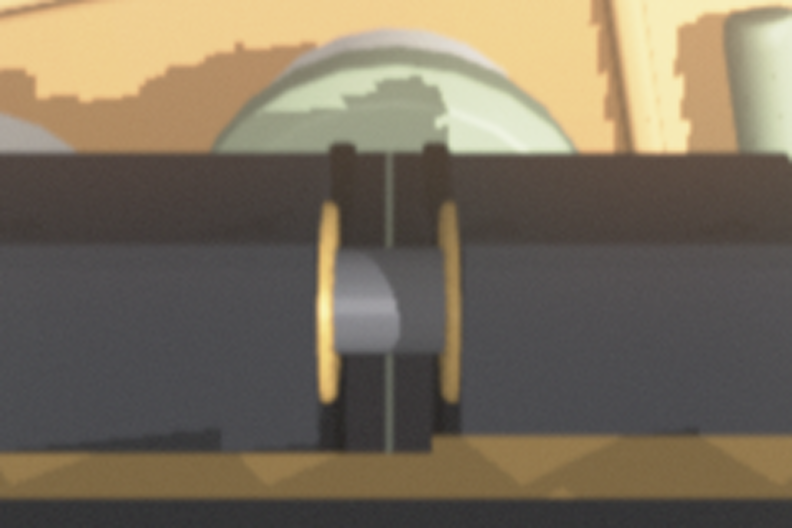

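View pics/z2.png

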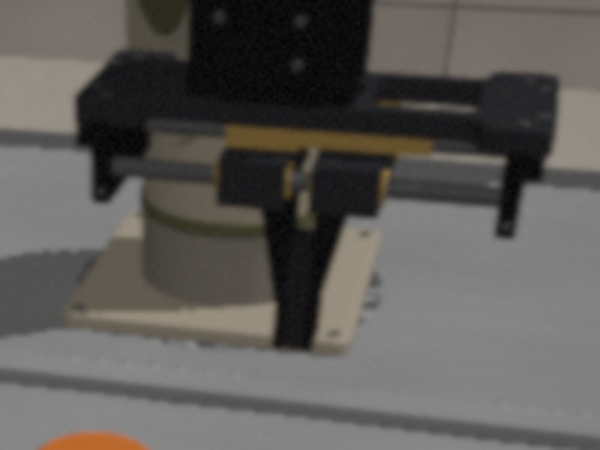

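```bash
python3 -c "
from h import *
w=get_calibration('wrist');t=get_calibration('top')
print(w)
for n,uv,z in [('blue',(255,390),.0),('orange',(364,397),.0),('corner',(163,337),.03)]:
  p=ray(t,uv,z);print(n,p,proj(w,p))
print(proj(w,[.4895,.1208,.06]))
P=np.array([.5013,.1203,.0786])
R_=R.from_quat(w['attitude']).as_matrix();print(R_.round(3))
"
```

```text
{'fx': 339.6377625665062, 'fy': 339.6377625665062, 'cx': 317.49978048873743, 'cy': 242.16452985223674, 'xyz': array([0.43088734, 0.1196115 , 0.27911925]), 'attitude': array([-0.09263651, -0.09228394,  0.70062487,  0.70144633])}
blue [0.35272988 0.14355802 0.        ] [[350.12494518  40.69588904]]
orange [ 0.34063058 -0.02508449  0.        ] [[117.92368349  22.35534946]]
corner [0.43715845 0.27915735 0.03      ] [[541.43249083 159.8143844 ]]
[[319.49857251 241.8584112 ]]
[[ 0.001 -0.966 -0.259]
 [ 1.     0.001  0.001]
 [-0.    -0.259  0.966]]
```

The fingertips show at (395,184) in the scene view. The reported TCP would project to (392,203), so the tips really sit about 35–40 mm higher than reported. I'll go by the images and by contact, and descend carefully.

```bash
python3 -m inch '[[[0,0,-0.1,0,0,0,1],[0,0,-0.18,0,0,0,1],[0,0,-0.18,0,0,0,1]]]'
python3 -c "
from h import *
look('a2');st()"
```

```text
time: 4.3
ee_pos: [0.5, 0.1199, 0.055]
eef_rot: [-0.0, 0.708, -0.0, 0.706]
ft_force: [-0.0, 0.9, -0.3]
width: 0.0003
t 4.35 p [0.5005 0.12   0.0558] F [-0.28  0.09  0.42] T [0.02 0.05 0.01] w 0.0002
```

View pics/a2.png

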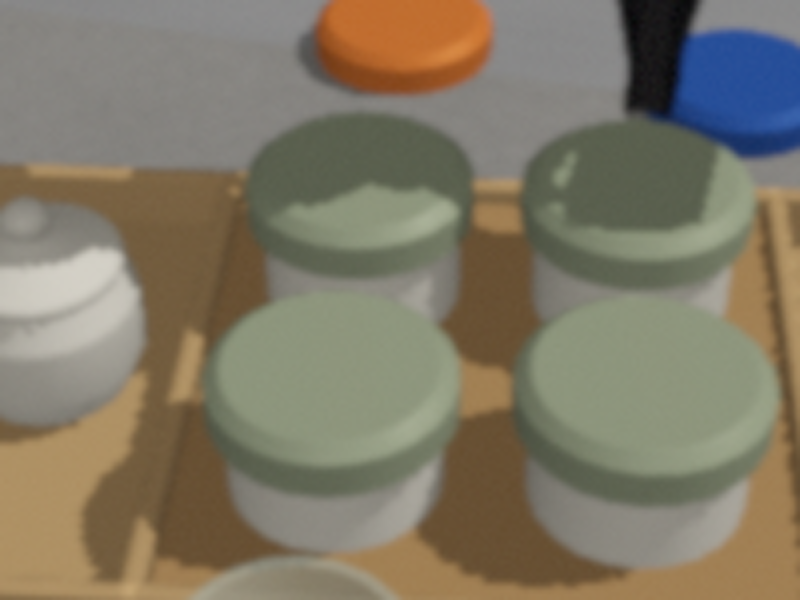

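```bash
python3 -m inch '[[[0.01,0.005,-0.03,0,0,0,1],[0.01,0.005,-0.05,0,0,0,1],[0.01,0.005,-0.05,0,0,0,1]]]'
python3 -c "
from h import *
look('a3',300);st()"
```

```text
time: 4.65
ee_pos: [0.5025, 0.1209, 0.0507]
eef_rot: [0.0, 0.707, -0.0, 0.707]
ft_force: [-0.5, -0.3, 0.4]
width: 0.0003
t 4.7 p [0.5025 0.1209 0.0509] F [-0.58  0.19  0.86] T [ 0.02 -0.02 -0.01] w 0.0001
```

View pics/a3.png

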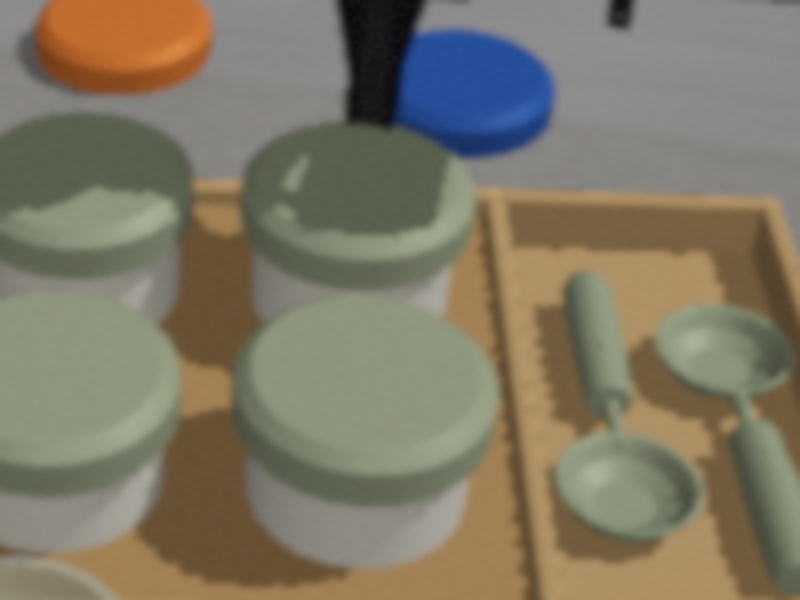

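```bash
python3 -m inch '[[[0,0,-0.01,0,0,0,1],[0,0,-0.01,0,0,0,1]]]';python3 -m inch '[[[0,0,-0.01,0,0,0,1],[0,0,-0.01,0,0,0,1]]]'
python3 -m inch '[[[0,0,-0.01,0,0,0,1],[0,0,-0.01,0,0,0,1]]]'; python3 -c "
from h import *
look('a4',300);st()"
```

```text
time: 4.9
ee_pos: [0.5025, 0.121, 0.0498]
eef_rot: [0.0, 0.707, -0.0, 0.707]
ft_force: [0.2, -0.0, -0.4]
width: 0.0005
time: 5.1
ee_pos: [0.5025, 0.1209, 0.0485]
eef_rot: [0.0, 0.707, -0.0, 0.707]
ft_force: [0.2, 0.2, 1.1]
width: 0.0005
time: 5.3
ee_pos: [0.5025, 0.1209, 0.0472]
eef_rot: [0.0, 0.707, -0.0, 0.707]
ft_force: [0.7, -0.4, -0.1]
width: 0.0001
t 5.35 p [0.5025 0.1209 0.0473] F [0.67 0.37 0.66] T [ 0.03 -0.03  0.01] w 0.0005
```

View pics/a4.png

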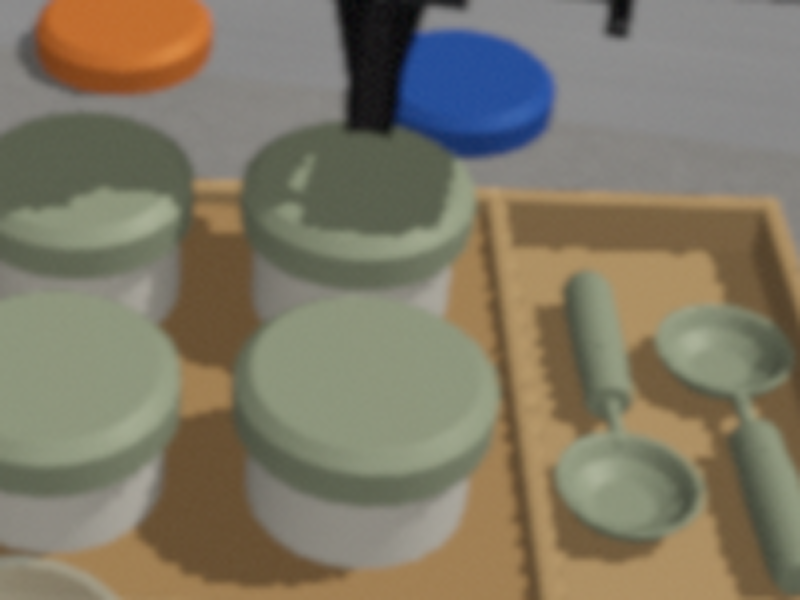

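```bash
python3 -m inch '[[[0,0,-0.01,0,0,0,1],[0,0,-0.02,0,0,0,1],[0,0,-0.02,0,0,0,1]]]';python3 -m inch '[[[0,0,-0.01,0,0,0,1],[0,0,-0.01,0,0,0,1]]]'
```

```text
time: 5.65
ee_pos: [0.5024, 0.1209, 0.0447]
eef_rot: [0.0, 0.707, -0.0, 0.707]
ft_force: [0.3, 0.5, 0.5]
width: 0.0003
time: 5.85
ee_pos: [0.5025, 0.1209, 0.0437]
eef_rot: [0.0, 0.707, -0.0, 0.707]
ft_force: [-0.5, 0.3, 0.7]
width: 0.0006
```

```bash
python3 -m inch '[[[0,0,-0.01,0,0,0,1],[0,0,-0.01,0,0,0,1]]]'; python3 -c "
from h import *
look('a5',300);st()"
```

```text
time: 6.05
ee_pos: [0.5026, 0.1209, 0.0425]
eef_rot: [0.0, 0.707, -0.0, 0.707]
ft_force: [-1.1, -0.7, 0.1]
width: 0.0001
t 6.1 p [0.5025 0.1209 0.0425] F [1.06 0.86 0.25] T [ 0.06 -0.02  0.01] w 0.0004
```

View pics/a5.png

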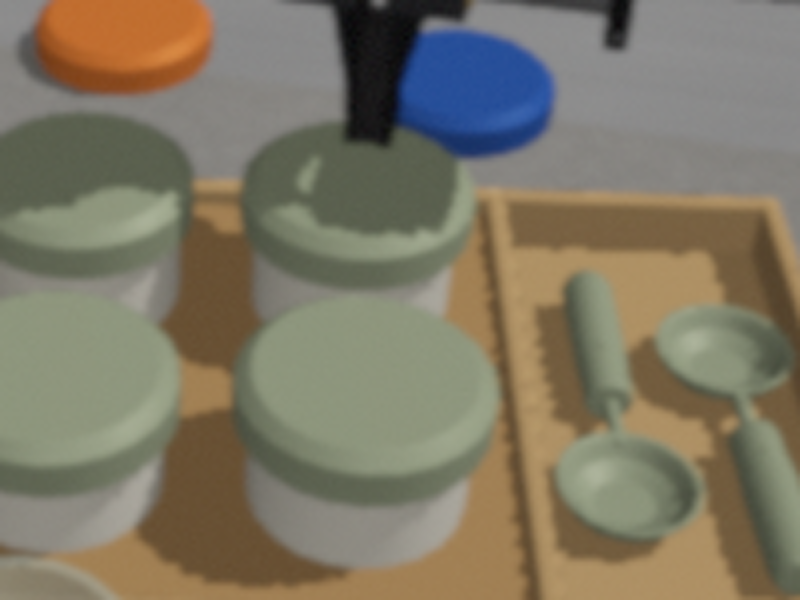

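```bash
python3 -m inch '[[[0,0,-0.005,0,0,0,1],[0,0,-0.01,0,0,0,1]]]'
```

```text
time: 6.3
ee_pos: [0.5027, 0.121, 0.0423]
eef_rot: [0.0, 0.707, 0.0, 0.707]
ft_force: [-6.9, -3.0, 17.3]
width: 0.0004
```

```bash
python3 -m inch '[[[0,0,-0.005,0,0,0,1],[0,0,-0.01,0,0,0,1]]]'
```

```text
time: 6.5
ee_pos: [0.5027, 0.121, 0.0422]
eef_rot: [0.0, 0.707, 0.0, 0.707]
ft_force: [-12.7, -3.7, 31.6]
width: 0.0004
```

```bash
python3 -m inch '[[[0,0,-0.005,0,0,0,1],[0,0,-0.01,0,0,0,1]]]'
```

```text
time: 6.7
ee_pos: [0.5027, 0.121, 0.0421]
eef_rot: [0.001, 0.707, 0.0, 0.707]
ft_force: [-18.6, -5.8, 45.6]
width: 0.0003
```

```bash
python3 -m inch '[[[0,0,-0.005,0,0,0,1],[0,0,-0.01,0,0,0,1]]]'; python3 -c "
from h import *
look('a6',300);st()"
```

```text
time: 6.9
ee_pos: [0.5028, 0.1211, 0.0419]
eef_rot: [0.001, 0.707, 0.0, 0.707]
ft_force: [-24.7, -6.3, 59.1]
width: 0.0004
t 6.95 p [0.5027 0.1211 0.042 ] F [-23.65  -7.05  52.94] T [-1.46  5.3  -0.07] w 0.0005
```

View pics/a6.png

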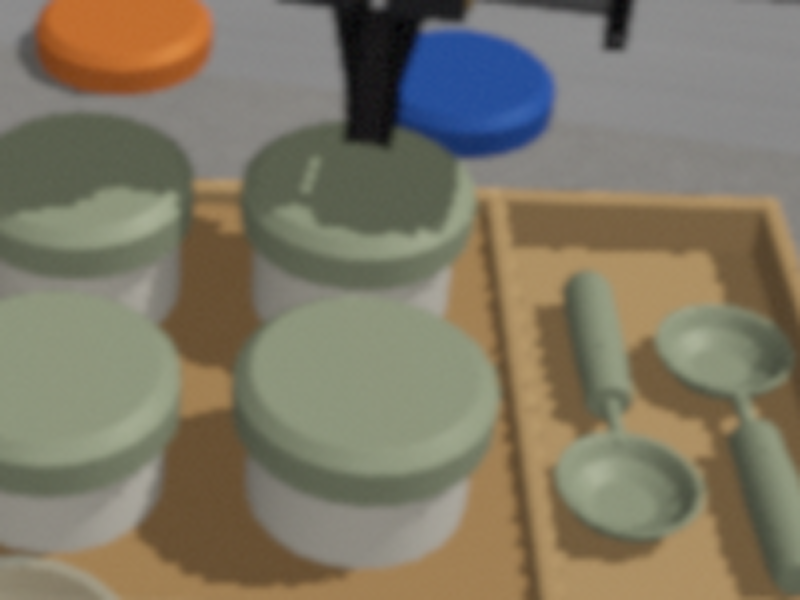

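Cover a is stiff: contact at reported z 0.0425 and no tipping, so it's seated. I batched several steps and the press reached about 59 N, much harder than intended. From now on I'll take one finer step at a time. Lifting and moving to b.

```bash
python3 -m inch '[[[0,0,0.2,0,0,0,1],[0.167,-0.8625,0.2,0,0,0,1],[0.167,-0.8625,0.2,0,0,0,1],[0.167,-0.8625,0.2,0,0,0,1],[0.167,-0.8625,0.1,0,0,0,1],[0.167,-0.8625,0.1,0,0,0,1]]]';  python3 -c "
from h import *
look('b1',230);st()"
```

```text
time: 7.55
ee_pos: [0.5213, 0.0187, 0.0478]
eef_rot: [-0.0, 0.708, 0.0, 0.706]
ft_force: [-1.2, -0.1, 0.1]
width: 0.0004
t 7.6 p [0.5215 0.0191 0.0484] F [-0.87 -0.53  1.78] T [ 0.04  0.   -0.02] w 0.0003
```

View pics/b1.png

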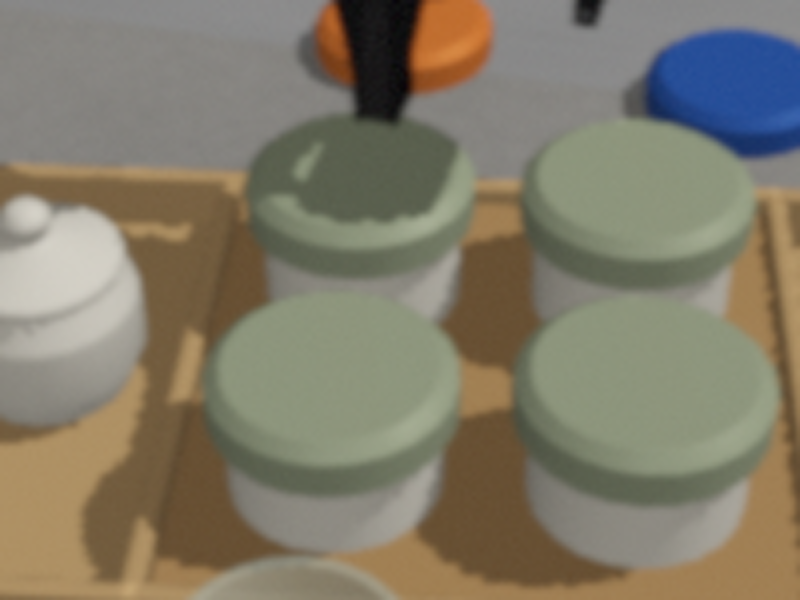

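Cover a looks unchanged and level. The tip is now above b's near edge.

```bash
python3 -m inch '[[[0,0,-0.005,0,0,0,1],[0,0,-0.01,0,0,0,1],[0,0,-0.01,0,0,0,1]]]'
```

```text
time: 7.9
ee_pos: [0.5226, 0.0181, 0.0486]
eef_rot: [-0.0, 0.707, 0.0, 0.707]
ft_force: [-0.0, -0.4, -0.1]
width: 0.0003
```

```bash
python3 -m inch '[[[0,0,-0.005,0,0,0,1],[0,0,-0.008,0,0,0,1]]]'
```

```text
time: 8.1
ee_pos: [0.5226, 0.0175, 0.0476]
eef_rot: [0.0, 0.707, 0.0, 0.707]
ft_force: [-0.7, -0.0, 0.9]
width: -0.0001
```

```bash
cat > chk.py <<'E'
import sys
from bench import *
s=read_state(); f=s['ft_force'][2]; print(round(s['ee_pos'][2],4),round(f,2)); sys.exit(0 if f<2.2 else 1)
E
S(){ :; }
python3 -m inch '[[[0,0,-0.005,0,0,0,1],[0,0,-0.005,0,0,0,1]]]' >/dev/null; python3 chk.py && python3 -m inch '[[[0,0,-0.005,0,0,0,1],[0,0,-0.005,0,0,0,1]]]' >/dev/null && python3 chk.py && python3 -m inch '[[[0,0,-0.005,0,0,0,1],[0,0,-0.005,0,0,0,1]]]' >/dev/null && python3 chk.py && python3 -m inch '[[[0,0,-0.005,0,0,0,1],[0,0,-0.005,0,0,0,1]]]' >/dev/null && python3 chk.py ; python3 -c "
from h import *
look('b2',230);st()"
```

```text
0.0469 0.13
0.0463 -0.73
0.0458 -0.35
0.0451 -0.82
t 8.95 p [0.5226 0.0174 0.0452] F [0.85 0.56 0.54] T [-0.    0.01  0.01] w 0.0004
```

View pics/b2.png

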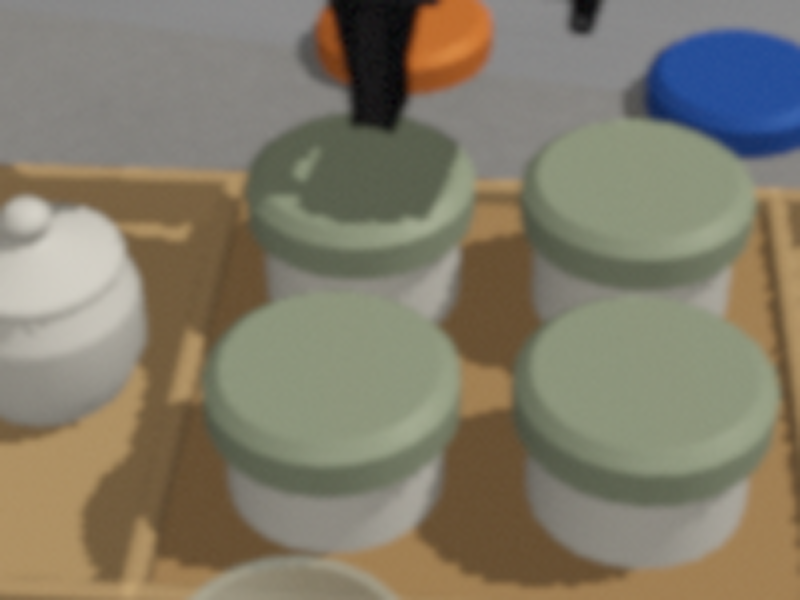

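```bash

python3 -m inch '[[[0,0,-0.005,0,0,0,1],[0,0,-0.005,0,0,0,1]]]' >/dev/null; python3 chk.py && python3 -m inch '[[[0,0,-0.005,0,0,0,1],[0,0,-0.005,0,0,0,1]]]' >/dev/null && python3 chk.py && python3 -m inch '[[[0,0,-0.005,0,0,0,1],[0,0,-0.005,0,0,0,1]]]' >/dev/null && python3 chk.py && python3 -m inch '[[[0,0,-0.005,0,0,0,1],[0,0,-0.005,0,0,0,1]]]' >/dev/null && python3 chk.py ; python3 -c "
from h import *
look('b3',230);st()"
```

```text
0.0445 0.3
0.0439 -0.27
0.0433 0.08
0.0427 -0.4
t 9.8 p [0.5226 0.0174 0.0428] F [ 0.06 -0.12 -0.5 ] T [ 0.03  0.01 -0.01] w 0.0002
```

View pics/b3.png

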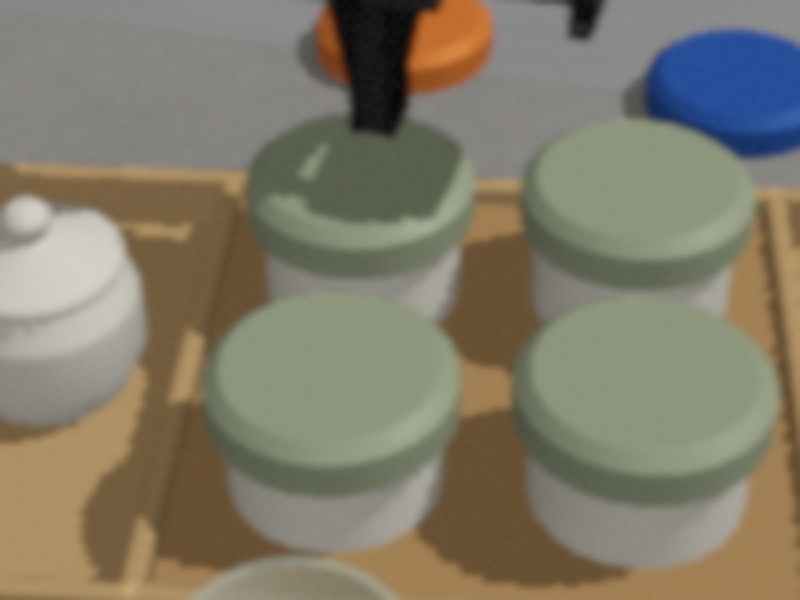

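```bash

python3 -m inch '[[[0,0,-0.005,0,0,0,1],[0,0,-0.005,0,0,0,1]]]' >/dev/null; python3 chk.py && python3 -m inch '[[[0,0,-0.005,0,0,0,1],[0,0,-0.005,0,0,0,1]]]' >/dev/null && python3 chk.py && python3 -m inch '[[[0,0,-0.005,0,0,0,1],[0,0,-0.005,0,0,0,1]]]' >/dev/null && python3 chk.py && python3 -m inch '[[[0,0,-0.005,0,0,0,1],[0,0,-0.005,0,0,0,1]]]' >/dev/null && python3 chk.py ; python3 -c "
from h import *
look('b4',230);st()"
```

```text
0.0427 5.83
t 10.05 p [0.5226 0.0175 0.0426] F [-2.78 -0.91  5.3 ] T [ 0.01  0.59 -0.02] w 0.0003
```

View pics/b4.png

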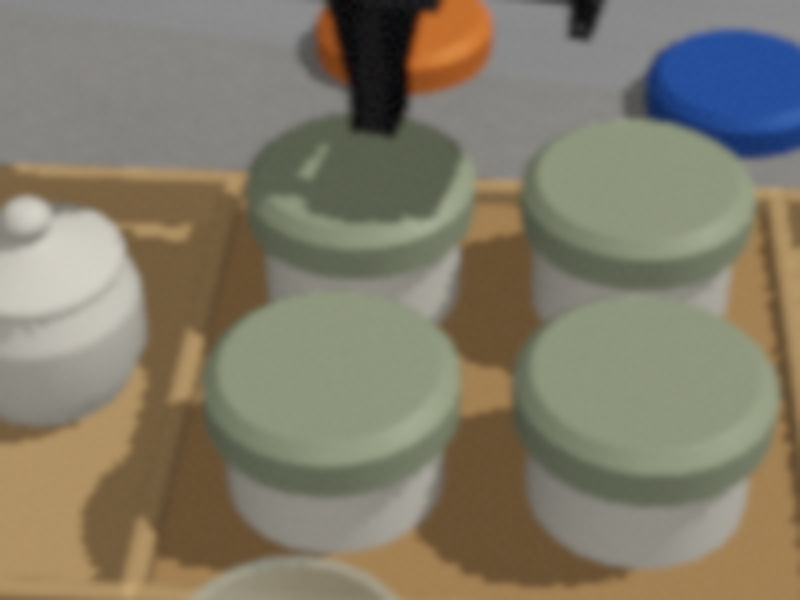

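Cover b is stiff at z 0.0427 with 5.8 N and doesn't tip, so it's seated too. Next is d.

```bash
python3 -c "
from h import *
c=get_calibration('scene')
for dx in (0,.0095):print(proj(c,[.5226+dx,.0174,.078]),'seen',230+375/4,170+132/4)"
python3 -m inch '[[[0,0,0.15,0,0,0,1],[0.85,0.167,0.15,0,0,0,1],[0.85,0.167,0.15,0,0,0,1],[0.85,0.167,0.15,0,0,0,1],[0.85,0.167,0.08,0,0,0,1],[0.85,0.167,0.07,0,0,0,1]]]';  python3 -c "
from h import *
look('d1',230);st()"
```

```text
[[325.17201013 201.6389858 ]] seen 323.75 203.0
[[323.4809985  204.98588427]] seen 323.75 203.0
time: 10.65
ee_pos: [0.623, 0.0369, 0.0491]
eef_rot: [0.0, 0.708, -0.0, 0.706]
ft_force: [0.1, 0.3, -0.3]
width: 0.0002
t 10.7 p [0.623  0.0369 0.0496] F [-1.35 -0.48 -0.25] T [0.07 0.07 0.01] w 0.0003
```

View pics/d1.png

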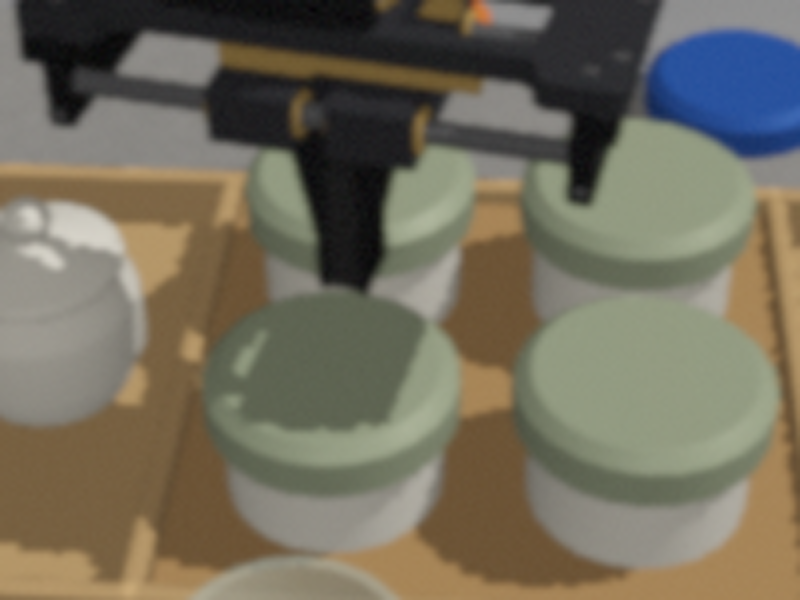

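```bash

python3 -m inch '[[[0,0,-0.005,0,0,0,1],[0,0,-0.005,0,0,0,1]]]' >/dev/null; python3 chk.py && python3 -m inch '[[[0,0,-0.005,0,0,0,1],[0,0,-0.005,0,0,0,1]]]' >/dev/null && python3 chk.py && python3 -m inch '[[[0,0,-0.005,0,0,0,1],[0,0,-0.005,0,0,0,1]]]' >/dev/null && python3 chk.py && python3 -m inch '[[[0,0,-0.005,0,0,0,1],[0,0,-0.005,0,0,0,1]]]' >/dev/null && python3 chk.py && python3 -m inch '[[[0,0,-0.005,0,0,0,1],[0,0,-0.005,0,0,0,1]]]' >/dev/null && python3 chk.py && python3 -m inch '[[[0,0,-0.005,0,0,0,1],[0,0,-0.005,0,0,0,1]]]' >/dev/null && python3 chk.py ; python3 -c "
from h import *
look('d2',230);st()"
```

```text
0.0505 0.4
0.0497 -0.79
0.0488 -0.54
0.0481 -0.19
0.0475 0.25
0.0469 -0.04
t 11.95 p [0.6246 0.0375 0.047 ] F [-0.22 -0.25 -0.85] T [ 0.06  0.   -0.02] w 0.0004
```

View pics/d2.png

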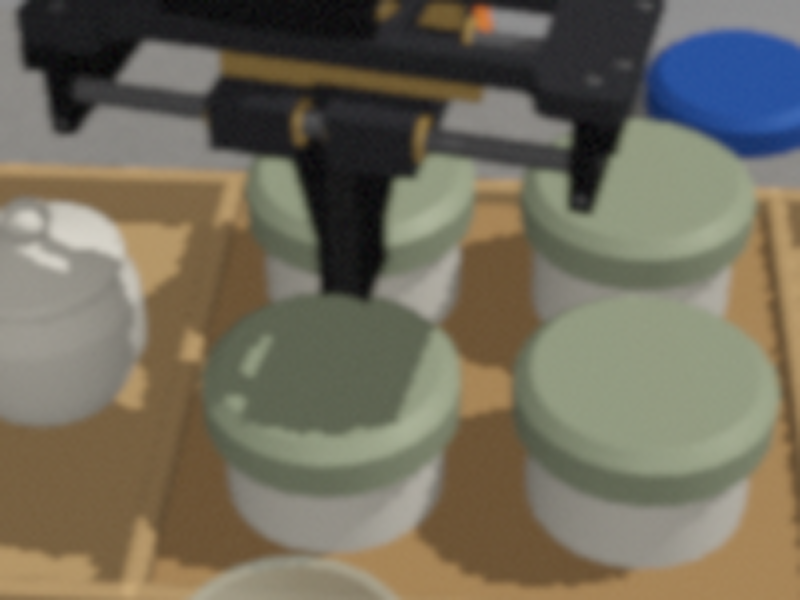

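```bash

python3 -m inch '[[[0,0,-0.005,0,0,0,1],[0,0,-0.005,0,0,0,1]]]' >/dev/null; python3 chk.py && python3 -m inch '[[[0,0,-0.005,0,0,0,1],[0,0,-0.005,0,0,0,1]]]' >/dev/null && python3 chk.py && python3 -m inch '[[[0,0,-0.005,0,0,0,1],[0,0,-0.005,0,0,0,1]]]' >/dev/null && python3 chk.py && python3 -m inch '[[[0,0,-0.005,0,0,0,1],[0,0,-0.005,0,0,0,1]]]' >/dev/null && python3 chk.py && python3 -m inch '[[[0,0,-0.005,0,0,0,1],[0,0,-0.005,0,0,0,1]]]' >/dev/null && python3 chk.py && python3 -m inch '[[[0,0,-0.005,0,0,0,1],[0,0,-0.005,0,0,0,1]]]' >/dev/null && python3 chk.py ; python3 -c "
from h import *
look('d3',230);st()"
```

```text
0.0463 -0.32
0.0457 0.86
0.0451 0.02
0.0445 0.53
0.0439 0.39
0.0433 -0.1
t 13.2 p [0.6246 0.0375 0.0434] F [-0.61  0.73  0.13] T [0.01 0.   0.  ] w 0.0004
```

View pics/d3.png

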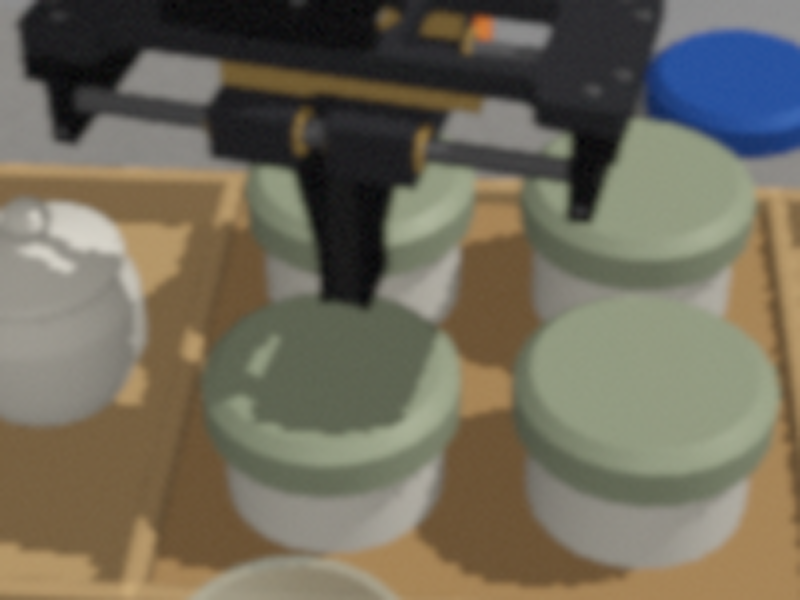

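```bash

python3 -m inch '[[[0,0,-0.005,0,0,0,1],[0,0,-0.005,0,0,0,1]]]' >/dev/null; python3 chk.py && python3 -m inch '[[[0,0,-0.005,0,0,0,1],[0,0,-0.005,0,0,0,1]]]' >/dev/null && python3 chk.py && python3 -m inch '[[[0,0,-0.005,0,0,0,1],[0,0,-0.005,0,0,0,1]]]' >/dev/null && python3 chk.py && python3 -m inch '[[[0,0,-0.005,0,0,0,1],[0,0,-0.005,0,0,0,1]]]' >/dev/null && python3 chk.py && python3 -m inch '[[[0,0,-0.005,0,0,0,1],[0,0,-0.005,0,0,0,1]]]' >/dev/null && python3 chk.py && python3 -m inch '[[[0,0,-0.005,0,0,0,1],[0,0,-0.005,0,0,0,1]]]' >/dev/null && python3 chk.py ; python3 -c "
from h import *
look('d4',230);st()"
```

```text
0.0427 -0.14
0.0421 -0.1
0.0415 0.49
0.0409 0.57
0.0403 -0.39
0.0398 -0.59
t 14.45 p [0.6246 0.0375 0.0398] F [-0.17 -0.14 -1.  ] T [ 0.04 -0.04 -0.  ] w 0.0004
```

View pics/d4.png

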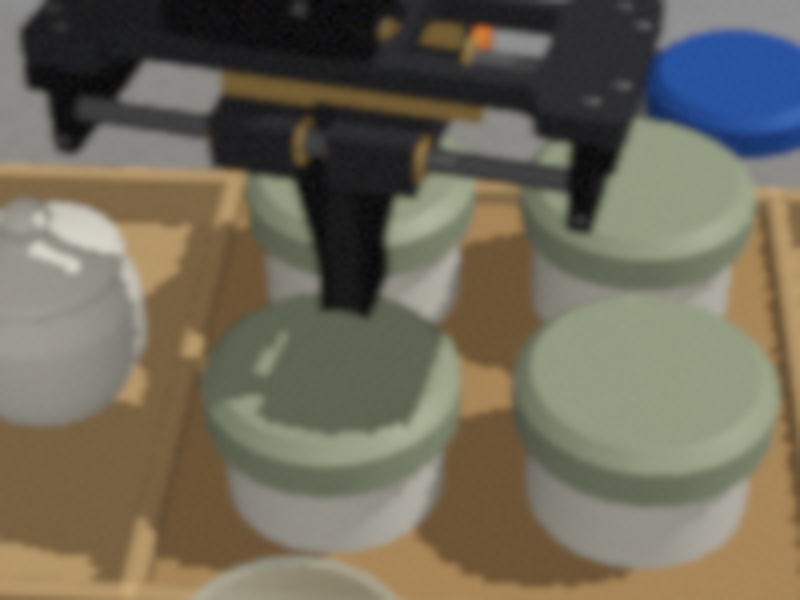

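```bash

python3 -m inch '[[[0,0,-0.005,0,0,0,1],[0,0,-0.005,0,0,0,1]]]' >/dev/null; python3 chk.py && python3 -m inch '[[[0,0,-0.005,0,0,0,1],[0,0,-0.005,0,0,0,1]]]' >/dev/null && python3 chk.py && python3 -m inch '[[[0,0,-0.005,0,0,0,1],[0,0,-0.005,0,0,0,1]]]' >/dev/null && python3 chk.py && python3 -m inch '[[[0,0,-0.005,0,0,0,1],[0,0,-0.005,0,0,0,1]]]' >/dev/null && python3 chk.py ; python3 -c "
from h import *
look('d5',230);st()"
```

```text
0.0391 0.34
0.0385 1.17
0.0379 -0.46
0.0373 0.16
t 15.3 p [0.6246 0.0375 0.0374] F [ 0.07  0.66 -0.33] T [-0.01  0.02 -0.03] w 0.0004
```

View pics/d5.png

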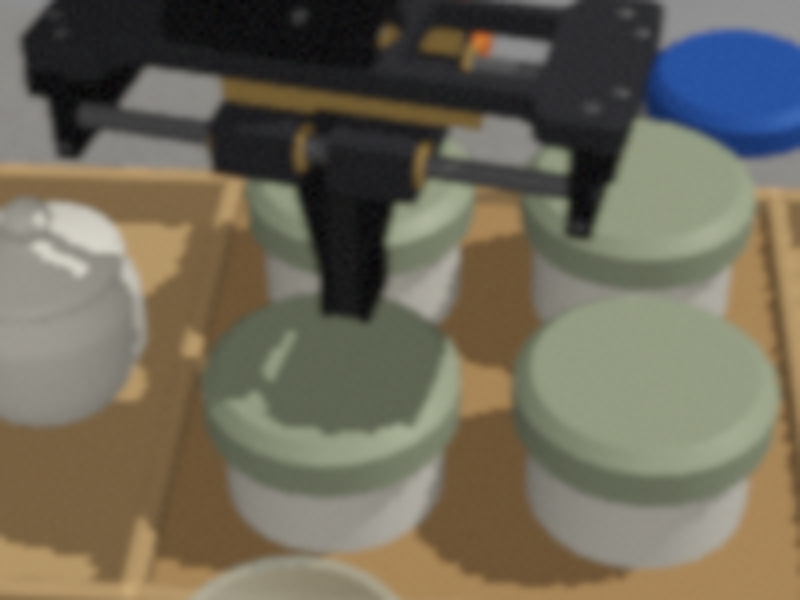

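```bash
python3 -c "
from h import *
c=get_calibration('scene')
for z in (.068,.072,.076,.08):print(z,proj(c,[.634,.0375,z]))"
python3 -m inch '[[[0,0,-0.005,0,0,0,1],[0,0,-0.005,0,0,0,1]]]' >/dev/null; python3 chk.py && python3 -m inch '[[[0,0,-0.005,0,0,0,1],[0,0,-0.005,0,0,0,1]]]' >/dev/null && python3 chk.py && python3 -m inch '[[[0,0,-0.005,0,0,0,1],[0,0,-0.005,0,0,0,1]]]' >/dev/null && python3 chk.py ; python3 -c "
from h import *
look('d6',230);st()"
```

```text
0.068 [[317.00196706 253.47792594]]
0.072 [[316.90589978 251.30234574]]
0.076 [[316.80905498 249.10915726]]
0.08 [[316.71142316 246.89814587]]
0.0372 4.59
t 15.55 p [0.6247 0.0375 0.0372] F [-1.58 -0.01  5.33] T [ 0.    0.5  -0.03] w 0.0002
```

View pics/d6.png

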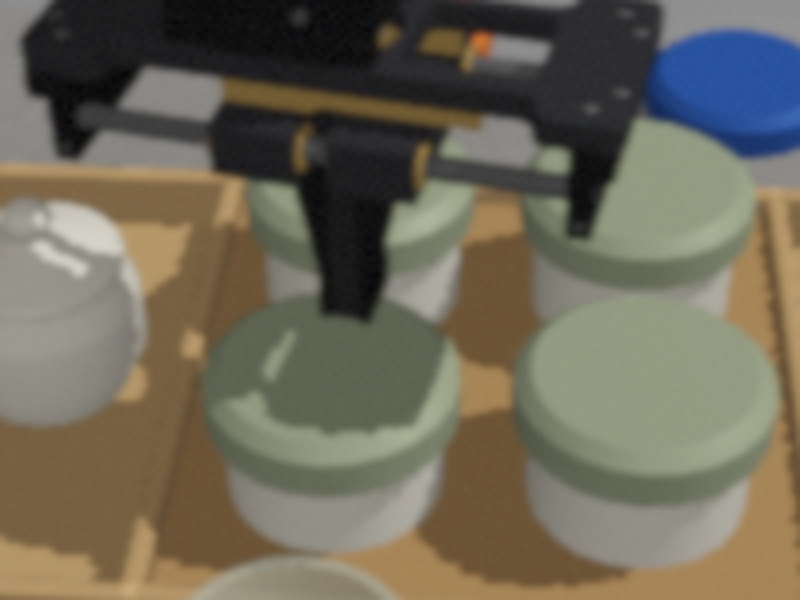

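Cover d is stiff at z 0.0372 with 5 N and its outline hasn't changed, so it's seated. I'll test c the same way.

```bash

python3 -m inch '[[[0,0,0.2,0,0,0,1],[-0.167,0.858,0.2,0,0,0,1],[-0.167,0.858,0.2,0,0,0,1],[-0.167,0.858,0.2,0,0,0,1],[-0.167,0.858,0.1,0,0,0,1],[-0.167,0.858,0.1,0,0,0,1],[-0.167,0.858,0.1,0,0,0,1]]]';  python3 -c "
from h import *
look('c1',280,190);st()"
```

```text
time: 16.25
ee_pos: [0.6045, 0.1381, 0.0481]
eef_rot: [0.001, 0.707, -0.001, 0.707]
ft_force: [0.2, 0.2, -0.3]
width: 0.0007
t 16.3 p [0.6048 0.1383 0.0485] F [ 1.21 -0.02  0.43] T [0.03 0.03 0.03] w 0.0002
```

View pics/c1.png

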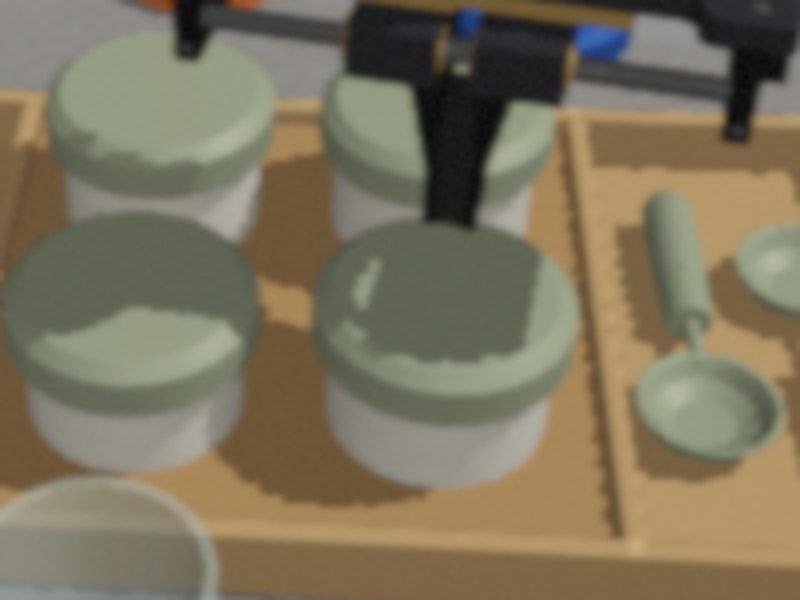

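```bash

python3 -m inch '[[[0,0,-0.01,0,0,0,1],[0,0,-0.01,0,0,0,1]]]' >/dev/null; python3 chk.py && python3 -m inch '[[[0,0,-0.01,0,0,0,1],[0,0,-0.01,0,0,0,1]]]' >/dev/null && python3 chk.py && python3 -m inch '[[[0,0,-0.005,0,0,0,1],[0,0,-0.005,0,0,0,1]]]' >/dev/null && python3 chk.py && python3 -m inch '[[[0,0,-0.005,0,0,0,1],[0,0,-0.005,0,0,0,1]]]' >/dev/null && python3 chk.py && python3 -m inch '[[[0,0,-0.005,0,0,0,1],[0,0,-0.005,0,0,0,1]]]' >/dev/null && python3 chk.py; python3 -c "
from h import *
look('c2',280,190);st()"
```

```text
0.0476 -0.34
0.0463 0.22
0.0457 -0.6
0.0451 0.38
0.0445 -0.58
t 17.35 p [0.6046 0.1404 0.0446] F [-0.56  0.02 -0.77] T [0.   0.1  0.02] w 0.0004
```

View pics/c2.png

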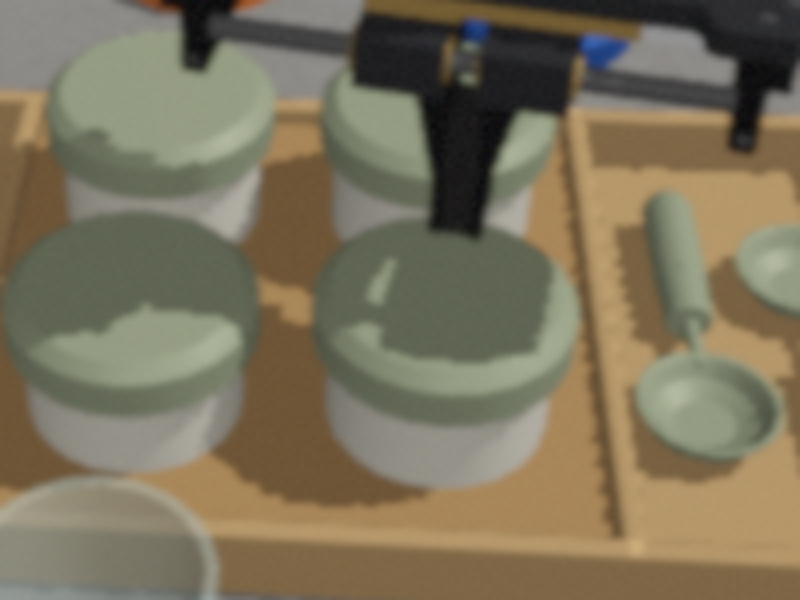

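```bash

python3 -m inch '[[[0,0,-0.005,0,0,0,1],[0,0,-0.005,0,0,0,1]]]' >/dev/null; python3 chk.py && python3 -m inch '[[[0,0,-0.005,0,0,0,1],[0,0,-0.005,0,0,0,1]]]' >/dev/null && python3 chk.py && python3 -m inch '[[[0,0,-0.005,0,0,0,1],[0,0,-0.005,0,0,0,1]]]' >/dev/null && python3 chk.py && python3 -m inch '[[[0,0,-0.005,0,0,0,1],[0,0,-0.005,0,0,0,1]]]' >/dev/null && python3 chk.py && python3 -m inch '[[[0,0,-0.005,0,0,0,1],[0,0,-0.005,0,0,0,1]]]' >/dev/null && python3 chk.py; python3 -c "
from h import *
look('c3',280,190);st()"
```

```text
0.0439 0.29
0.0433 0.27
0.0427 0.29
0.0421 0.66
0.0415 0.27
t 18.4 p [0.6045 0.1404 0.0416] F [-0.48  0.54  0.82] T [ 0.04 -0.03 -0.04] w 0.0005
```

View pics/c3.png

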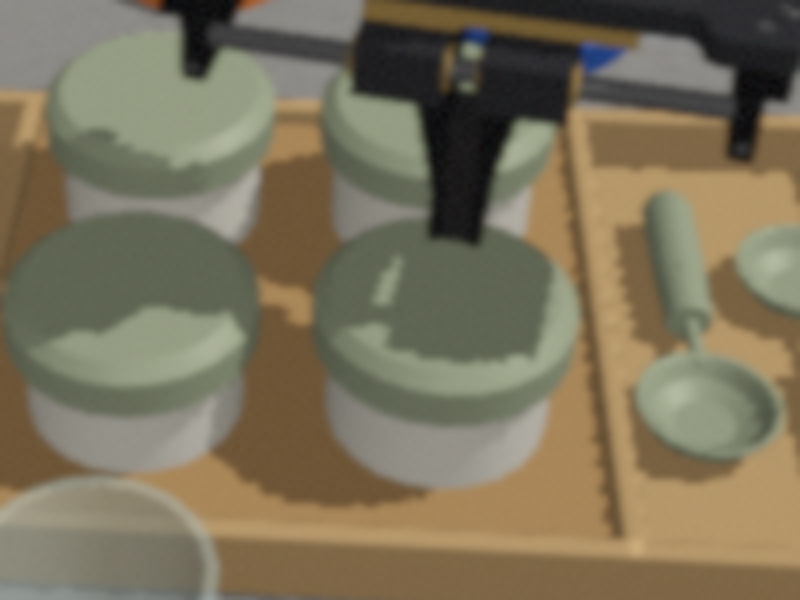

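```bash

python3 -m inch '[[[0,0,-0.005,0,0,0,1],[0,0,-0.005,0,0,0,1]]]' >/dev/null; python3 chk.py && python3 -m inch '[[[0,0,-0.005,0,0,0,1],[0,0,-0.005,0,0,0,1]]]' >/dev/null && python3 chk.py && python3 -m inch '[[[0,0,-0.005,0,0,0,1],[0,0,-0.005,0,0,0,1]]]' >/dev/null && python3 chk.py && python3 -m inch '[[[0,0,-0.005,0,0,0,1],[0,0,-0.005,0,0,0,1]]]' >/dev/null && python3 chk.py ; python3 -c "
from h import *
look('c4',280,190);st()"
```

```text
0.0409 -0.14
0.0403 0.64
0.0398 -0.37
0.0392 0.5
t 19.25 p [0.6046 0.1405 0.0392] F [-0.51  0.07  0.12] T [0.07 0.06 0.01] w -0.0
```

View pics/c4.png

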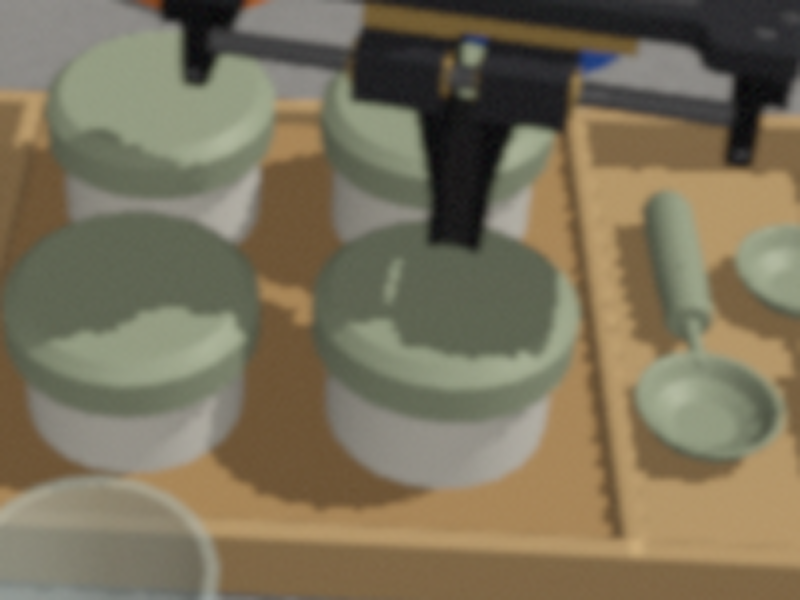

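```bash

python3 -m inch '[[[0,0,-0.005,0,0,0,1],[0,0,-0.005,0,0,0,1]]]' >/dev/null; python3 chk.py && python3 -m inch '[[[0,0,-0.005,0,0,0,1],[0,0,-0.005,0,0,0,1]]]' >/dev/null && python3 chk.py && python3 -m inch '[[[0,0,-0.005,0,0,0,1],[0,0,-0.005,0,0,0,1]]]' >/dev/null && python3 chk.py && python3 -m inch '[[[0,0,-0.005,0,0,0,1],[0,0,-0.005,0,0,0,1]]]' >/dev/null && python3 chk.py ; python3 -c "
from h import *
look('c5',280,190);st()"
```

```text
0.0385 0.57
0.038 0.51
0.0377 3.84
t 19.9 p [0.6046 0.1405 0.0377] F [-1.95  0.45  3.53] T [-0.04  0.41 -0.02] w 0.0006
```

View pics/c5.png

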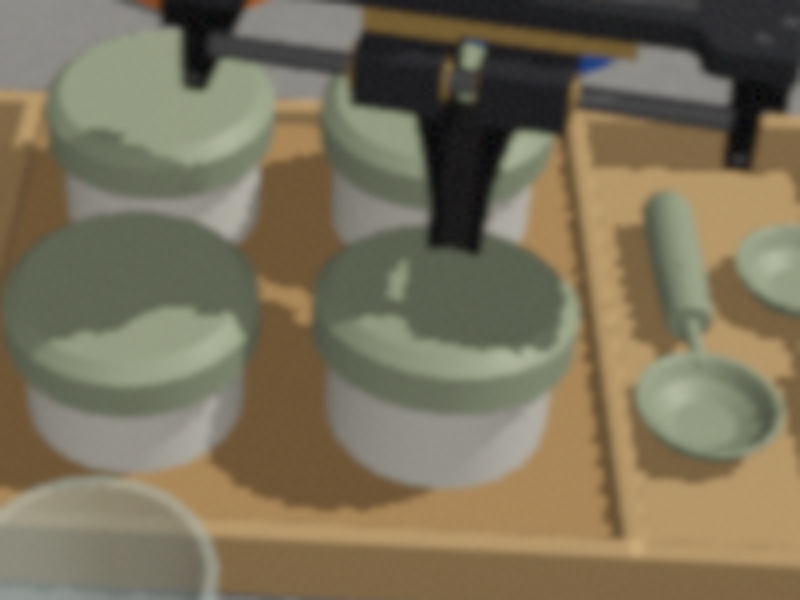

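Cover c is the loose one. Under the press its near edge dropped (crop row 220→228) and its front edge rose (422→410). I'll release it and move over its centre.

```bash

python3 -m inch '[[[0,0,0.12,0,0,0,1],[0.262,-0.004,0.12,0,0,0,1],[0.262,-0.004,0.12,0,0,0,1],[0.262,-0.004,0.08,0,0,0,1],[0.262,-0.004,0.08,0,0,0,1],[0.262,-0.004,0.08,0,0,0,1]]]';  python3 -c "
from h import *
look('c6',280,190);st()"
```

```text
time: 20.5
ee_pos: [0.6353, 0.1401, 0.0469]
eef_rot: [-0.0, 0.707, 0.0, 0.707]
ft_force: [-0.1, -0.0, 0.3]
width: 0.0005
t 20.55 p [0.6355 0.1401 0.047 ] F [-0.08 -0.09  0.01] T [ 0.05  0.02 -0.03] w 0.0002
```

View pics/c6.png

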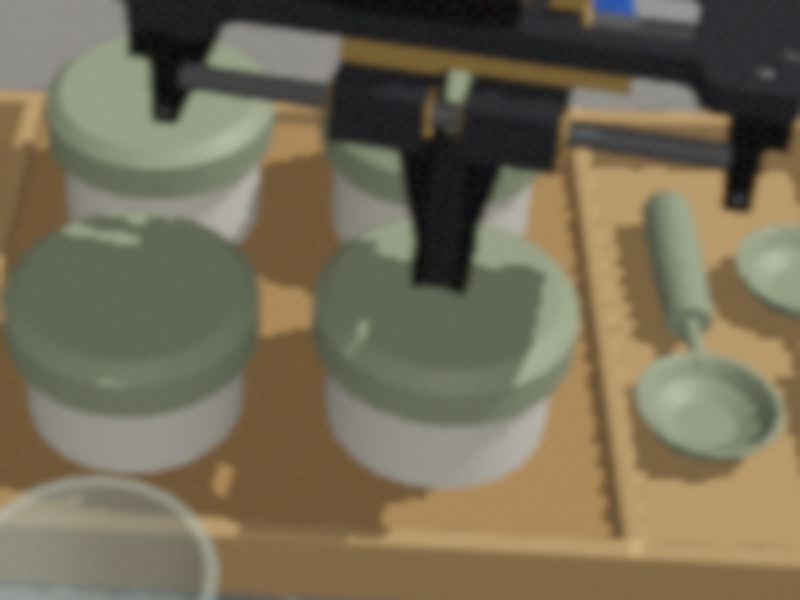

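```bash
python3 -c "
from h import *
c=get_calibration('scene');t=get_calibration('top')
q=lambda P:((proj(c,P)[0]-[280,190])*4).round(1)
for dx in (0,.005,.0095):print(dx,q([.6355+dx,.1401,.0847]))
th=np.linspace(0,2*np.pi,60)
i=cv2.imread('pics/scene0.png');
for x,y,z in [(.636,.140,.078),(.636,.140,.076),(.6346,.1408,.078)]:
  P=lambda r,zz:np.c_[x+r*np.cos(th),y+r*np.sin(th),0*th+zz]
  print((x,y,z),'centre',q([x,y,z]),'r44 rows low',q([x+.044,y,z-.02]),'flat',[q([x+d,y,z]) for d in(-.038,.038)],[q([x,y+d,z]) for d in(-.038,.038)])
for a in [(.5335,.1215,.0802)]:pass
j=cv2.resize(i[190:340,280:480],None,fx=4,fy=4,interpolation=2)
for z,col in ((.078,(0,0,255)),):
  for r,zz in((.038,z),(.044,z-.02)):
    P=np.c_[.636+r*np.cos(th),.140+r*np.sin(th),0*th+zz]
    u=(proj(c,P)-[280,190])*4+1.5
    cv2.polylines(j,[u.astype(np.int32)],True,col)
cv2.imwrite('pics/ov.png',j)
k=cv2.imread('pics/top0.png');k=cv2.resize(k[150:270,190:350],None,fx=5,fy=5,interpolation=2)
for r,zz in((.038,.078),(.044,.07)):
    P=np.c_[.636+r*np.cos(th),.140+r*np.sin(th),0*th+zz]
    u=(proj(t,P)-[190,150])*5+2
    cv2.polylines(k,[u.astype(np.int32)],True,(0,0,255))
cv2.imwrite('pics/ovt.png',k)
"
```

```text
0 [443.3 270.3]
0.005 [440.7 280.2]
0.0095 [438.4 289.1]
(0.636, 0.14, 0.078) centre [441.4 286.4] r44 rows low [413.7 422.2] flat [array([460. , 215.4]), array([420.9, 364.6])] [array([328.9, 267.1]), array([557.2, 306.3])]
(0.636, 0.14, 0.076) centre [440.9 290.9] r44 rows low [413.3 426.5] flat [array([459.5, 219.8]), array([420.5, 369.1])] [array([328.7, 271.6]), array([556.5, 310.8])]
(0.6346, 0.1408, 0.078) centre [444.5 284.1] r44 rows low [416.9 419.6] flat [array([462.9, 213.2]), array([424.2, 362. ])] [array([332.1, 264.9]), array([560.2, 303.9])]
```

View pics/ov.png

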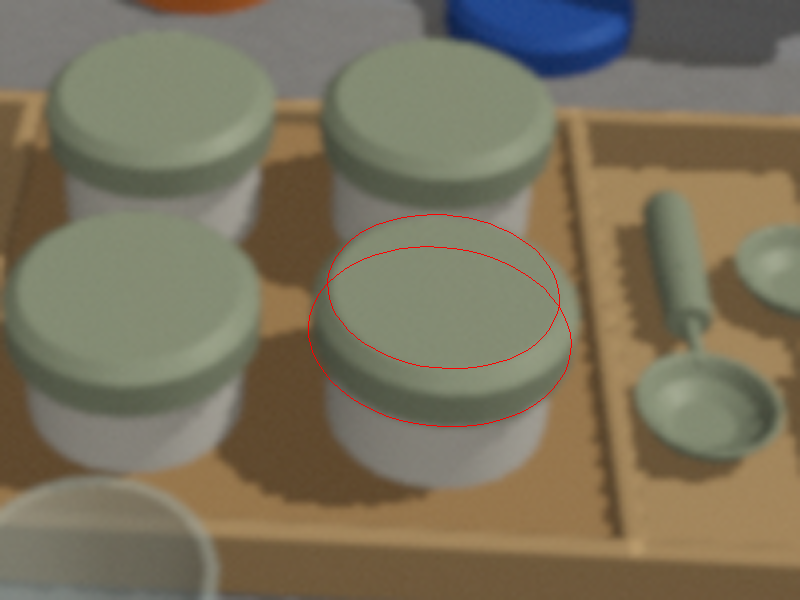

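View pics/ovt.png

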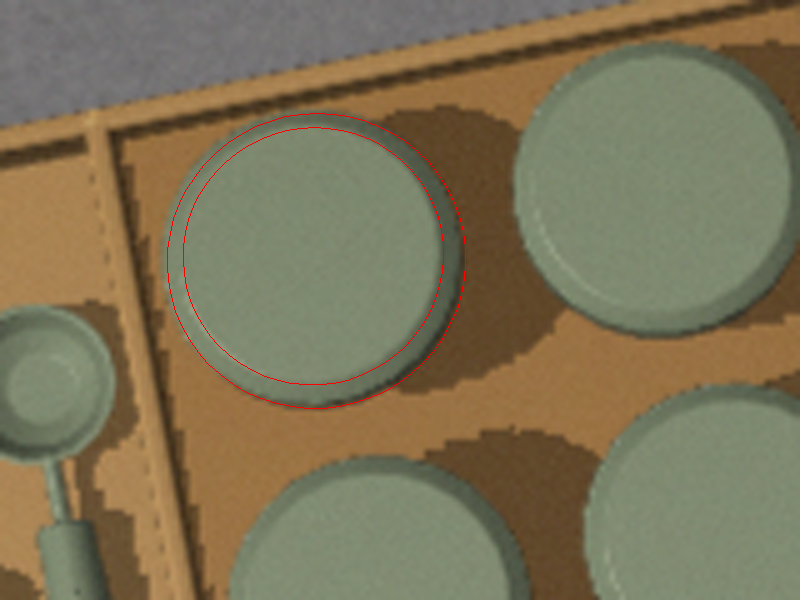

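Overlays in both views put the tip within about 3 mm of c's centre. Pressing in small steps.

```bash

python3 -m inch '[[[0,0.01,-0.02,0,0,0,1],[0,0.01,-0.04,0,0,0,1],[0,0.01,-0.04,0,0,0,1]]]' >/dev/null; python3 chk.py && python3 -m inch '[[[0,0,-0.005,0,0,0,1],[0,0,-0.005,0,0,0,1]]]' >/dev/null && python3 chk.py && python3 -m inch '[[[0,0,-0.005,0,0,0,1],[0,0,-0.005,0,0,0,1]]]' >/dev/null && python3 chk.py && python3 -m inch '[[[0,0,-0.005,0,0,0,1],[0,0,-0.005,0,0,0,1]]]' >/dev/null && python3 chk.py && python3 -m inch '[[[0,0,-0.005,0,0,0,1],[0,0,-0.005,0,0,0,1]]]' >/dev/null && python3 chk.py
```

```text
0.0418 0.53
0.0416 -0.28
0.041 0.05
0.0404 -0.91
0.0399 1.11
```

```bash

python3 -m inch '[[[0,0,-0.005,0,0,0,1],[0,0,-0.005,0,0,0,1]]]' >/dev/null; python3 chk.py
```

```text
0.0397 5.6
```

```bash
sed -i 's/f<2.2/f<float(sys.argv[1] if len(sys.argv)>1 else 2.2)/' chk.py
python3 -m inch '[[[0,0,-0.005,0,0,0,1],[0,0,-0.005,0,0,0,1]]]' >/dev/null; python3 chk.py 9.5 && python3 -m inch '[[[0,0,-0.005,0,0,0,1],[0,0,-0.005,0,0,0,1]]]' >/dev/null && python3 chk.py 9.5 && python3 -m inch '[[[0,0,-0.005,0,0,0,1],[0,0,-0.005,0,0,0,1]]]' >/dev/null && python3 chk.py 9.5 && python3 -m inch '[[[0,0,-0.005,0,0,0,1],[0,0,-0.005,0,0,0,1]]]' >/dev/null && python3 chk.py 9.5;  python3 -c "
from h import *
look('c7',280,190);st()"
```

```text
0.0391 4.96
0.0385 5.08
0.0379 5.18
0.0373 5.47
t 22.7 p [0.6362 0.1412 0.0373] F [-1.72 -0.23  6.03] T [-0.11  0.51 -0.01] w 0.0006
```

View pics/c7.png

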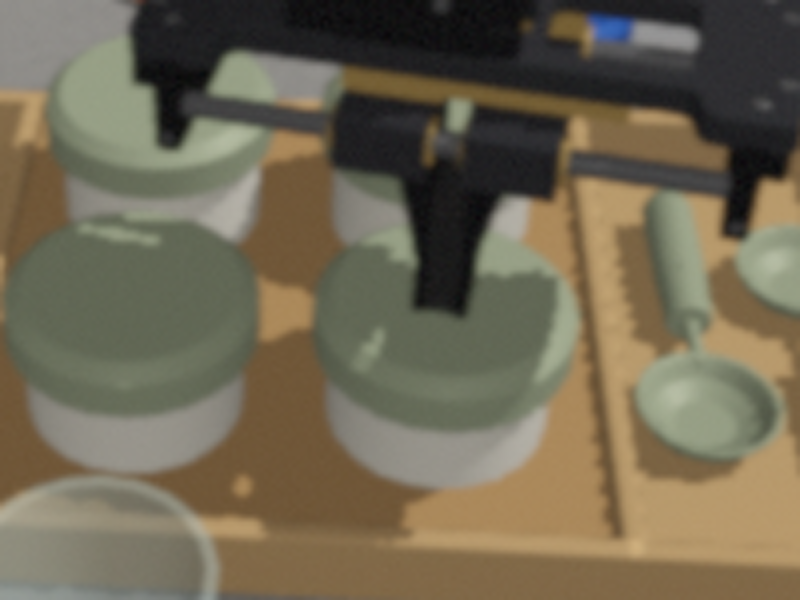

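Cover c is sinking level against a steady 5–6 N, down 2.6 mm so far. I'll press on until it goes stiff.

```bash

python3 -m inch '[[[0,0,-0.005,0,0,0,1],[0,0,-0.005,0,0,0,1]]]' >/dev/null; python3 chk.py 9.5 && python3 -m inch '[[[0,0,-0.005,0,0,0,1],[0,0,-0.005,0,0,0,1]]]' >/dev/null && python3 chk.py 9.5 && python3 -m inch '[[[0,0,-0.005,0,0,0,1],[0,0,-0.005,0,0,0,1]]]' >/dev/null && python3 chk.py 9.5 && python3 -m inch '[[[0,0,-0.005,0,0,0,1],[0,0,-0.005,0,0,0,1]]]' >/dev/null && python3 chk.py 9.5
```

```text
0.0367 4.27
0.0361 4.21
0.0359 8.94
0.0359 14.16
```

It's bottomed out: 4.0 mm of travel, then stiff at 14 N. I'll hold briefly and lift away.

```bash

python3 -m inch '[[[0,0,0,0,0,0,1],[0,0,0,0,0,0,1]]]'; python3 -m inch '[[[0,0,0.15,0,0,0,1],[0,0,0.5,0,0,0,1],[0,0,0.9,0,0,0,1],[-0.5,0,1,0,0,0,1],[-1,0,1,0,0,0,1],[-1,0,1,0,0,0,1]]]'; python3 -m inch '[[[-0.8,0.5,0.3,0,0,0,1],[-0.8,1,0.3,0,0,0,1],[-0.8,1,0.3,0,0,0,1],[-0.8,1,0.3,0,0,0,1]]]'; python3 -m inch '[[[0,1,0,0,0,0,1],[0,1,0,0,0,0,1],[0,1,0,0,0,0,1]]]'; python3 -c "
from h import *
look('e1',260,190);st();cv2.imwrite('pics/e_t.png',camera('top')[:,:,::-1])"
```

```text
time: 23.7
ee_pos: [0.6362, 0.1412, 0.0359]
eef_rot: [0.0, 0.707, 0.0, 0.707]
ft_force: [-6.1, -1.8, 15.0]
width: 0.0005
time: 24.3
ee_pos: [0.5129, 0.1414, 0.1546]
eef_rot: [0.0, 0.707, 0.001, 0.707]
ft_force: [0.2, 0.5, -0.6]
width: 0.0003
time: 24.7
ee_pos: [0.4169, 0.2665, 0.1915]
eef_rot: [-0.002, 0.707, 0.004, 0.707]
ft_force: [0.9, -0.7, -1.2]
width: 0.0002
time: 25.0
ee_pos: [0.4184, 0.3855, 0.1897]
eef_rot: [-0.001, 0.707, 0.002, 0.707]
ft_force: [0.2, -0.1, -0.6]
width: 0.0008
t 25.05 p [0.418  0.3868 0.1893] F [-2.92  1.23 -0.01] T [ 0.07  0.2  -0.01] w 0.0003
```

View pics/e1.png

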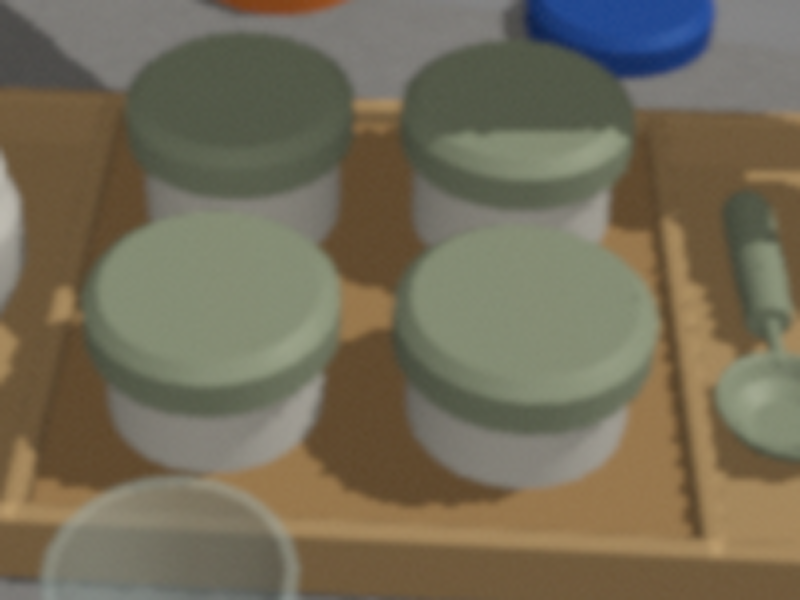

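View pics/e_t.png

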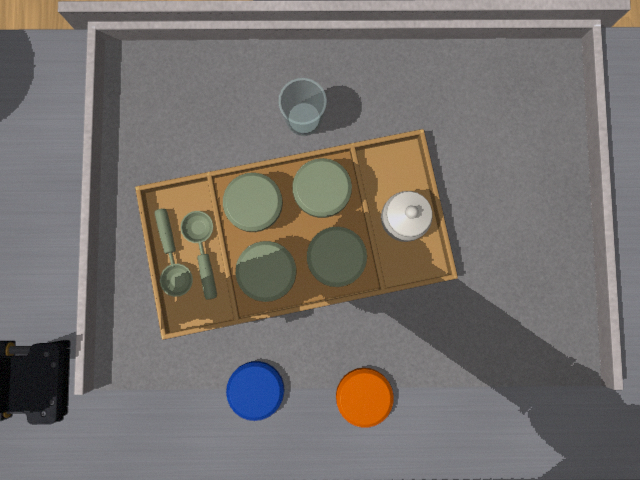

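```bash
python3 -c "
import cv2
a=cv2.imread('pics/scene0.png')[190:340,260:460];cv2.imwrite('pics/s0c.png',cv2.resize(a,None,fx=4,fy=4,interpolation=2))"
```

```text
(no output)
```

View pics/s0c.png

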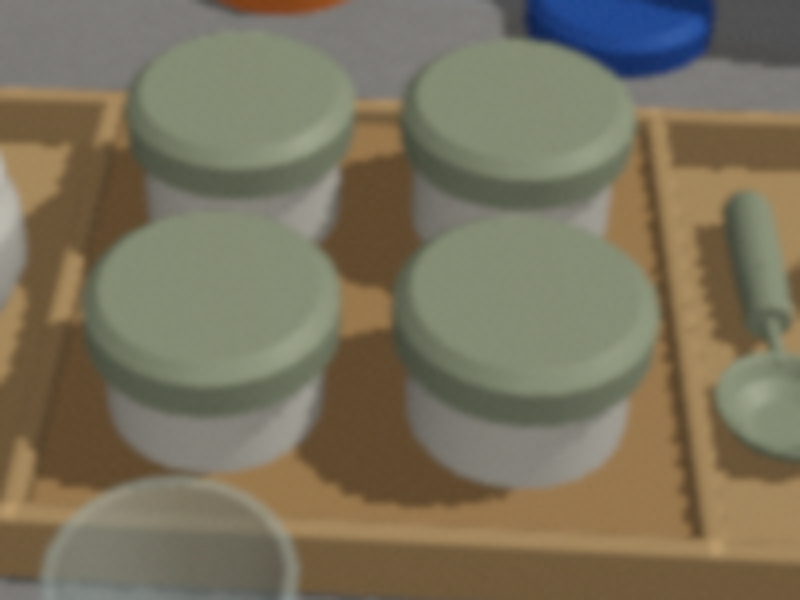

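Cover c now lies level and lower: its back edge moved from crop row 216 to 226 and its front from 422 to 431. The other covers, spoons, sugar pot and cup show no visible change, and the hand is clear.

```bash
python3 -c "
from bench import *
print(close_job())"
```

```text
the job is handed in; nothing more can be done
None
```

Cover c (far left) was the loose one. It is now pressed fully home and lies level, and I handed the job in at about 25 s.

- **Finding it:** I pressed near the edge of a, b, d and then c. The first three stayed stiff and level. In the pictures, c's near edge dropped and its far edge rose, and it fell back level when I let go.
- **Seating it:** I pressed c within about 3 mm of its centre. It sank level by 4.0 mm against about 5 N, then went stiff, and I held it at 14–15 N.
- **Last checks:** c lies level and about 4 mm lower than before. The other covers, spoons, sugar pot and cup show no visible movement, and the hand is clear of the tray.

**What went wrong or disagreed:**
- **Press on a too hard:** I sent several steps at once there, and the force reached about 59 N instead of a light touch. The wrist limit of 120 N was not passed and the cover did not move.
- **Other edge presses:** those on b, d and c peaked at about 4–6 N, also above the light 2 N.
- **Reported tool height:** it was about 37 mm lower than where the pictures and contact put the fingertips, so I went by those instead.

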